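# Load a pendant bezel and its stone in the gluing board

### The arm

A 7-joint arm with a two-finger parallel gripper is mounted at the origin on the work surface. World frame = base frame: x ahead of the robot, y to its left, z up, the work surface at z = 0. Lengths are in m, angles in rad, forces in N, time in s.
With the tool pointing down it reaches from about 0.4 to 0.75 m from the base axis. Payload 19.5 kg.
Tool frame: the origin (TCP) lies at the centre of the arm's flange, where the gripper is bolted on; the fingertips stand 173 mm ahead of it and the grasp point (between the pads) lies 155 mm ahead of it; z points along the fingers, x is the direction in which the jaws open and shut, and the axes are right-handed (so a half turn about z gives the same grasp; the last joint's range is limited). The gripper opens to 85 mm and grips with 20 to 120 N. Pads are 22 mm wide; open, the fingers measure 114 mm over their backs; the gripper's body (76 mm by 85 mm) begins 54 mm behind the grasp point. The pads swing forward as they close: fully open they stand 13 mm farther back than shut.
Start: joints at [1.288, 0.707, -0.028, 1.485, 0.022, 0.951, -0.075], TCP at [0.137, -0.558, 0.405] pointing down, gripper open.
Joint ranges: [-2.71, 2.71], [-0.32, 2.16], [-1.57, 1.52], [0, 2.45], [-1.46, 4.6], [0, 2.02], [-2.83, 2.83]. Speed limits (rad/s): [1.89, 1.89, 2.57, 2.57, 3.01, 3.01, 3.01].

### API

Orientations are given as a unit quaternion [w, x, y, z].
In Python, from cell import telemetry, snapshot, camera_info, manip, finder gives the robot as it stands.
- The arm moves only by the tool play_rows, never from a script. Its arguments are lists of equal length, an entry for each row: "slide": the shift along the tool's x, y, z scaled (see below), a list of three; "rot": the turn, a rotation vector about the tool's x, y, z scaled (see below), a list of three. A call has 1 to 8 rows; each row is the pose to reach, as a shift and turn from the pose commanded when the call began, along the tool's axes at that moment; what a row does not reach only later rows make up. The controller multiplies each number of a shift by 0.1 m and each number of a turn by 120 degrees. A row lasts 1/12 s, in which the tool goes at most 41.7 mm and 7.16 degrees, less where a joint would pass 70% of its speed; a pose out of reach is approached as far as the arm can. A call with a number of a shift or a turn outside -1 to 1 is refused whole. A call with a gripper value outside its range is refused whole. "fingers" is the closure, from -1 (fully open) to 1 (shut), so that 0 is half open, set as the call begins (left out, the last holds). The fingers move at their own pace and stop on an object; "newtons" is the grip in N (left out, the last holds). Time passes only in rows, so rows that repeat a pose let the fingers close. It gives the time, the measured TCP pose, the force and the opening at its end, in the units of the state.
- telemetry.get_state(): the state, without advancing time (a new reading comes with each control period).
- snapshot(name): name is "side" or "top" or "wrist"; returns the picture (420x560x3 uint8, red, green, blue); there is no depth.
- camera_info(name): a dict with "vfov" (degrees; the focal length in pixels is half the picture's height over the tangent of half this angle, whatever the lens; pixels are square), "cx", "cy" (the principal point, pixels), "k1" (the pictures are not rectified: a ray, as slopes to the right and down, at radius r is drawn at 1 + k1 r^2 times it, then the intrinsics apply), "world_to_cam" (4x4, takes a point from world to camera coordinates). Camera axes: x right, y up, looking along -z (the intrinsics and any distortion apply to the point x, -y, -z); pixel columns grow to the right and rows downward; lengths in m; the calibration is good to about 2 mm. A picture is of the moment at which its call begins: read the wrist's pose just before it. camera_info takes no time and is no camera call; for the wrist camera it gives the pose at the moment of the call.
- manip.hand_in(): hands the job in, once; it reports no verdict.
Trained networks look in the newest picture that a camera, given by its name, has taken for a name from the list of things; names that differ only in an ending like _2 or _b are one class to them, and where a whole thing is asked for, a point or a joint stands for the part that bears it (a point fixed in the world has none). Each returns a list of dicts, best first, with "confidence" (0 to 1); they miss things now and then, are a little off and sometimes report something else, mostly with a low value. They report only what shows in the picture. A call takes as long as a camera call. They do not tell look-alikes from the thing itself.
- finder.spot_in(camera, thing): "xyz" ([x, y, z] in m, in the coordinates of the camera as it stood for that picture, good to about 4 mm: the middle of the surface that is visible of it).
- finder.masks_of(camera, thing): "region" (420x560 bool, what is visible of it).
- finder.tip_of(camera, thing): "xyz" ([x, y, z] in m, in the coordinates of the camera as it stood for that picture, good to about 4 mm: a listed point, or the origin of a listed thing).
The state is a dict: "time_s": time; "q": joint angles; "qvel": joint speeds; "effort": joint torques, N m; "eef_pos": TCP position; "ee_rot": TCP orientation; "force": force on the tool from outside, world axes, zero at the start; "torque": the same for the moment, N m; "finger_gap": opening from 0.0 (shut) to 1.0 (fully open).
Only numpy, scipy, OpenCV 4.12 (cv2) and the standard library are available. Lean on these libraries where they do the work, as an engineer would, in place of code of your own. Each camera call takes 0.05 s, during which the arm holds its last target. There are 200 camera calls.

### The job

The octagonal metal bezel stands on edge on the gluing board: tip it over and bring it into the board's round pocket, lying flat on the pocket floor with its open, recessed side up. Then bring the domed stone into the bezel's recess, flat side down and dome up, and finally swing the steel hold-down arm over until its pad rests on the stone. Leave the ring-shaped bead, the thread spool and the awl where they are.

Things in the scene. Friction and masses are not known exactly. Their poses are not given: they have to be found in the camera images.
- board: light wooden gluing board fixed to the table, 300 (x) x 500 (y) x 32 mm thick, smooth flat top. Origin: centre of its underside; z up, y along its length towards the pocket end; board top is at z = 32 mm in its frame. The pocket is centred at x 0, y 150 mm
- pocket (a point): centre of the floor of the round pocket in the board: diameter 96 mm, 19 mm deep, vertical walls, open at the top. Axes as the board's
- bezel: steel octagonal tray, 83 mm across flats, 90 over corners, 18 thick, about 0.2 kg: closed back, open front (x axis points out of the open side; rim at x +9 mm, back at -9). Starts standing on one flat, facing any way; a push of over 20 mm at its top tips it over. Origin: middle of that flat; z runs across the octagon (up at the start), its centre 41.6 mm along z
- bezel_back (a point): centre of the outside of the bezel's closed back. Axes as the bezel's. The bezel fits the pocket turned any way about its own axis; there its rim lies 1 mm below the board top
- bezel_seat (a point): centre of the bezel's recess floor. The recess is octagonal, 68 mm across flats, 11 mm deep, with side walls 7.6 mm thick and a floor 7 mm thick. Axes as the bezel's
- stone: grey-white marble cabochon: disc 58 mm in diameter, flat underneath, edge 6 mm high, then domed to 18 mm total height; about 0.09 kg. Lies dome up on the board, on the robot's side or the far side of the board. Origin: centre of its flat underside; z out of the dome
- donut: bystander: flat marble ring-shaped bead, 58 mm in diameter, 12 mm thick, with a 20 mm hole, on the board. Origin: centre of its underside
- clamp (a joint): angle of the hold-down arm (rad): 0 is level, the pad 3.5 mm above the board top over the pocket; grows as it swings up and outwards; starts at 1.7 to 2.0, past upright. The stiff hinge (0.15 N m; 2 to 4 N at the pad moves it) stays where it is left. Resting on the seated stone it reads about 0.03
- clamp_hinge (a point): hinge axis of the arm, 20 mm above the board top, at board y = 220 mm, along the board's x. The arm is a steel bar 26 mm wide and 8 mm thick, mid-plane through the axis, reaching 100 mm from it, towards the pocket (board -y) when level. Two cheeks, 54 mm wide overall, 30 mm high, hold it. Axes as the board's
- clamp_pad (a point): centre of the pressing face of the arm's round rubber pad (26 mm in diameter), 70 mm from the hinge along the arm and 16.5 mm off the bar's mid-plane on the side that comes down; when level it is straight above the pocket's centre
- spool: bystander: wooden spool 50 mm in diameter, 60 mm tall, standing on the table to the right of the board. Origin: centre of its underside
- awl: bystander: a screwdriver-like awl lying on the table to the left of the board. Origin: under its middle
Things that resemble listed ones, but are neither listed nor needed, are in the scene too. Leave any brown or pink look-alike of the stone alone.

How it is judged:
On the way, in this order (a step that is already met when the one before it is completed fails the run):
1. the bezel lies flat in the pocket, open side up (distance between bezel_back and pocket below 0.007 m and angle between bezel's own x axis and vertical below 0.07 rad), for 0.2 s.
2. the stone lies in the bezel's recess, dome up (all of step 1 and distance between stone and bezel_seat below 0.009 m and z of stone in the frame of pocket below 0.0105 m and angle between stone's own z axis and vertical below 0.1 rad), for 0.2 s.
3. the arm is swung over, its pad on the stone (all of step 2 and value of joint clamp below 0.06 rad), for 0.2 s.
At the end, for the whole second after the job is handed in: Bezel in the pocket, open side up (back within 7 mm of the pocket floor's centre, tilt under 0.07 rad); stone dome up in its recess (within 9 mm of the seat, under 10.5 mm above the pocket floor, tilt under 0.1 rad); arm under 0.06 rad; bezel and stone at rest (all of step 3 and linear speed of each of bezel, stone below 0.02 m/s); the robot touches nothing.
It fails at once if the ring-shaped bead is displaced by more than 25 mm (distance of donut from where it was at the start of the episode above 0.025 m).
It fails at once if the spool is displaced by more than 25 mm (distance of spool from where it was at the start of the episode above 0.025 m).
It fails at once if the awl is displaced by more than 25 mm (distance of awl from where it was at the start of the episode above 0.025 m).
It also fails if it takes over 72 s, if anything falls off the work surface, if the arm or the gripper's body presses on something with over 40 N, if the wrist force passes 120 N, or if a joint passes its speed limit or range.

## Working session

There is one attempt and no reset: what is moved stays moved. The work goes in short steps, Python scripts to look and compute and a tool call to move; the robot and the scene stay as the last step left them, time stands still between calls to the robot, and variables do not carry over. Pictures are saved under pics/ and viewed, about 8 in all and at most 12, crops included, and the job is handed in when it is done.

Besides the shell and the picture viewer there is one more tool, called as name(argument=value, ...) on one line, values as JSON. play_rows: Moves the arm, as the interface text tells. Shifts and turns lie within -1 to 1; 1 stands for 0.1 m of shift or 120 degrees of turn. Its arguments: {"type":"object","properties":{"slide":{"type":"array"},"rot":{"type":"array"},"fingers":{"type":"number"},"newtons":{"type":"number"}},"required":["slide","rot"]}

```bash
ls; mkdir -p pics; cat > h.py <<'E'
import numpy as np, cv2
from scipy.spatial.transform import Rotation as R
from cell import telemetry, snapshot, camera_info, manip, finder
def K(ci): 
    f=210/np.tan(np.radians(ci['vfov'])/2); return f
def ray(ci,u,v):
    f=K(ci); d=np.array([(u-ci['cx'])/f,(v-ci['cy'])/f]); s=d.copy()
    for _ in range(20): s=d/(1+ci['k1']*(s@s))
    M=np.linalg.inv(np.array(ci['world_to_cam'])); 
    return M[:3,3], M[:3,:3]@np.array([s[0],-s[1],-1])
def onplane(ci,u,v,z):
    o,d=ray(ci,u,v); return o+d*(z-o[2])/d[2]
def proj(ci,p):
    c=np.array(ci['world_to_cam'])@np.append(p,1); s=np.array([c[0],-c[1]])/-c[2]
    s=s*(1+ci['k1']*(s@s)); return s*K(ci)+[ci['cx'],ci['cy']]
def w(ci,xyz): return (np.linalg.inv(np.array(ci['world_to_cam']))@np.append(xyz,1))[:3]
def save(im,name,s=1):
    cv2.imwrite('pics/'+name,cv2.resize(im[:,:,::-1],None,fx=s,fy=s,interpolation=cv2.INTER_CUBIC))
def find(cam,things,kind='spot_in'):
    ci=camera_info(cam)
    for t in things:
        for r in getattr(finder,kind)(cam,t)[:4]:
            if 'xyz' in r:
                p=w(ci,r['xyz']); print(cam,kind,t,round(r['confidence'],2),np.round(p,3),np.round(proj(ci,p)))
def st():
    s=telemetry.get_state(); print({k:np.round(s[k],4).tolist() for k in('time_s','eef_pos','ee_rot','force','finger_gap','q')}); return s
def go(pos,Rm):
    """slide/rot numbers to go from present measured pose to pos, rot Rm"""
    s=telemetry.get_state(); R0=R.from_quat(np.roll(s['ee_rot'],-1))
    print('slide',np.round(R0.inv().apply(np.array(pos)-s['eef_pos'])/.1,3),'rot',np.round((R0.inv()*Rm).as_rotvec(degrees=True)/120,3))
E
python3 - <<'E'
from h import *
st()
a=snapshot('top');b=snapshot('side')
save(a,'top0.png',1.4);save(b,'side0.png',1.4)
for c in('top','side'):
    ci=camera_info(c);print({k:np.round(v,3).tolist() for k,v in ci.items()})
    find(c,['bezel','stone','donut','clamp','spool','awl','board'])
    find(c,['pocket','bezel_back','bezel_seat','clamp_hinge','clamp_pad','board','bezel'],'tip_of')
E
```

```text
pics
{'time_s': 0.0, 'eef_pos': [0.1371, -0.5583, 0.4042], 'ee_rot': [-0.0003, 0.7869, -0.6171, -0.0004], 'force': [-0.1476, 0.0102, -0.5715], 'finger_gap': 1.0036, 'q': [1.2883, 0.7071, -0.0276, 1.485, 0.022, 0.9509, -0.0755]}
{'vfov': 48.527, 'cx': 277.107, 'cy': 212.329, 'k1': 0.047, 'world_to_cam': [[0.011, -1.0, -0.01, 0.014], [0.997, 0.01, 0.078, -0.492], [-0.078, -0.01, 0.997, -1.319], [0.0, 0.0, 0.0, 1.0]]}
top spot_in bezel 0.62 [ 0.571 -0.122  0.1  ] [329. 182.]
top spot_in stone 0.85 [ 0.316 -0.257  0.009] [373. 275.]
top spot_in stone 0.74 [ 0.315 -0.13   0.014] [329. 275.]
top spot_in stone 0.52 [ 0.44  -0.014  0.045] [289. 230.]
top spot_in donut 0.61 [ 0.571 -0.121  0.101] [329. 181.]
top spot_in donut 0.56 [ 0.632 -0.01   0.041] [288. 163.]
top spot_in clamp 0.73 [0.529 0.17  0.132] [220. 195.]
top spot_in spool 0.84 [ 0.404 -0.434  0.057] [442. 245.]
top spot_in awl 0.59 [0.484 0.425 0.025] [135. 214.]
top spot_in board 0.68 [ 0.538 -0.056  0.034] [303. 196.]
top tip_of pocket 0.79 [0.537 0.097 0.012] [251. 197.]
top tip_of bezel_back 0.69 [ 0.584 -0.122  0.073] [328
[... 892 characters left out ...]
ide spot_in spool 0.7 [ 0.404 -0.428  0.037] [312. 144.]
side spot_in awl 0.72 [0.49  0.437 0.023] [232. 313.]
side spot_in board 0.72 [ 0.569 -0.118  0.073] [255. 173.]
side spot_in board 0.69 [0.528 0.037 0.036] [255. 210.]
side tip_of pocket 0.95 [0.538 0.091 0.013] [248. 225.]
side tip_of pocket 0.2 [ 0.63  -0.008  0.034] [229. 198.]
side tip_of bezel_back 0.52 [ 0.579 -0.121  0.073] [252. 172.]
side tip_of bezel_seat 0.79 [ 0.577 -0.124  0.078] [253. 170.]
side tip_of clamp_hinge 0.8 [0.534 0.166 0.056] [243. 230.]
side tip_of clamp_pad 0.47 [0.535 0.166 0.122] [242. 213.]
side tip_of board 0.83 [ 0.543 -0.053  0.006] [258. 200.]
side tip_of bezel 0.66 [ 0.575 -0.117  0.033] [253. 182.]
```

```bash
python3 - <<'E'
import cv2,numpy as np
a=cv2.imread('pics/top0.png');b=cv2.imread('pics/side0.png')
a=a[180:430,140:680];b=b[170:460,270:560]
a=cv2.resize(a,(800,370));b=cv2.resize(b,(800,800))
cv2.imwrite('pics/t0.png',a);cv2.imwrite('pics/s0.png',b[:600])
E
```

```text
(no output)
```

View pics/t0.png

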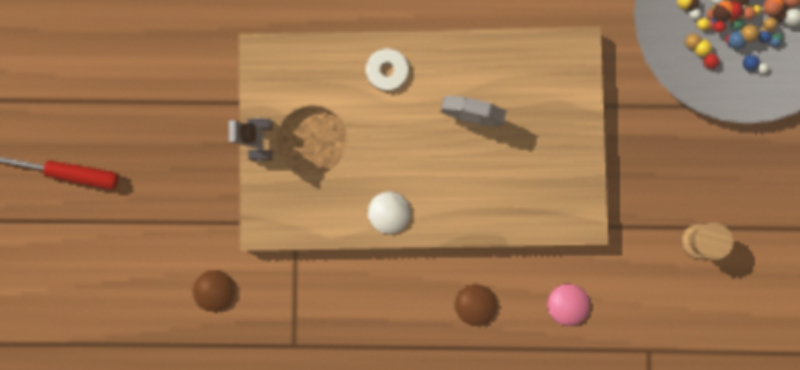

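View pics/s0.png

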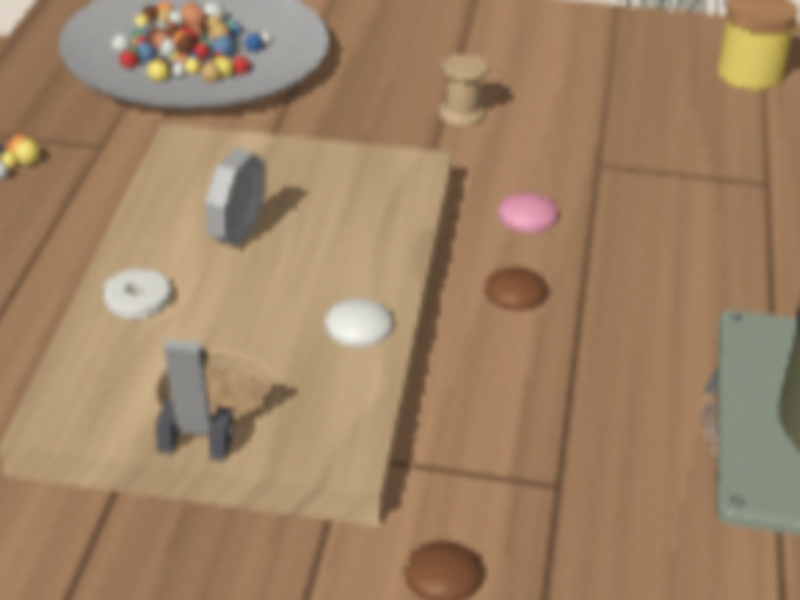

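Candidates for the stone (in the t0 crop): white dome at (389,213), brown at (215,291) and (476,305), pink at (568,304), and the ring bead at (387,70). The stone is the white dome on the board, world (0.437,-0.007). The bezel stands at (475,110), world (0.573,-0.12). I'm moving closer to see which side of it is open.

play_rows(slide=[[-0.4,-0.46,0],[-0.82,-0.93,0],[-0.82,-0.93,0],[-0.82,-0.93,0]], rot=[[0,0,0],[0,0,0],[0,0,0],[0,0,0]])

```text
time_s: 1.83
eef_pos: [0.2122, -0.4517, 0.4051]
ee_rot: [-0.002, 0.789, -0.614, 0.0]
force: [0.7, 1.1, 0.0]
finger_gap: 1.0
```

play_rows(slide=[[-0.4,-0.46,0],[-0.82,-0.93,0],[-0.82,-0.93,0],[-0.82,-0.93,0]], rot=[[0,0,0],[0,0,0],[0,0,0],[0,0,0]])

```text
time_s: 2.17
eef_pos: [0.2828, -0.3495, 0.4049]
ee_rot: [-0.002, 0.79, -0.614, -0.0]
force: [1.6, 0.4, -0.5]
finger_gap: 1.001
```

play_rows(slide=[[-0.4,-0.46,0],[-0.82,-0.93,0],[-0.82,-0.93,0],[-0.82,-0.93,0]], rot=[[0,0,0],[0,0,0],[0,0,0],[0,0,0]])

```text
time_s: 2.5
eef_pos: [0.3534, -0.2471, 0.4048]
ee_rot: [-0.001, 0.79, -0.613, -0.0]
force: [0.4, 0.3, 0.1]
finger_gap: 0.999
```

play_rows(slide=[[0,0,0],[0,0,0],[0,0,0],[0,0,0],[0,0,0],[0,0,0],[0,0,0],[0,0,0]], rot=[[0,0,-0.06],[0,0,-0.12],[0,0,-0.18],[0,0,-0.24],[0,0,-0.3],[0,0,-0.35],[0,0,-0.41],[0,0,-0.47]])

```text
time_s: 3.17
eef_pos: [0.3494, -0.2531, 0.4048]
ee_rot: [0.0, 0.986, -0.17, 0.0]
force: [0.4, 0.4, 0.1]
finger_gap: 1.0
```

```bash
python3 - <<'E'
from h import *
s=st(); R0=R.from_quat(np.roll(s['ee_rot'],-1)); print(R0.as_matrix().round(3))
ci=camera_info('wrist'); M=np.linalg.inv(np.array(ci['world_to_cam'])); print(M.round(3),ci['vfov'])
print('cam in tool',R0.inv().apply(M[:3,3]-s['eef_pos']).round(3), R0.inv().apply(-M[:3,2]).round(3))
a=snapshot('wrist'); save(a,'w1.png',1.4)
find('wrist',['bezel','stone','donut'])
E
```

```text
{'time_s': 3.1667, 'eef_pos': [0.3494, -0.2531, 0.4048], 'ee_rot': [0.0001, 0.9855, -0.1696, 0.0001], 'force': [0.4459, 0.428, 0.1028], 'finger_gap': 1.0004, 'q': [0.7265, 0.5116, -0.2803, 1.969, 0.2148, 0.6889, -0.0272]}
[[ 0.942 -0.334  0.   ]
 [-0.334 -0.942 -0.   ]
 [ 0.     0.    -1.   ]]
[[ 0.943  0.322  0.091  0.373]
 [-0.334  0.909  0.25  -0.189]
 [-0.002 -0.266  0.964  0.373]
 [ 0.     0.     0.     1.   ]] 68.9000297658735
cam in tool [ 0.001 -0.068  0.032] [-0.002  0.266  0.964]
wrist spot_in bezel 0.86 [ 0.56  -0.151  0.07 ] [461.   8.]
wrist spot_in stone 0.94 [ 0.32  -0.137  0.01 ] [215.  90.]
wrist spot_in stone 0.93 [ 0.317 -0.259  0.014] [250. 192.]
wrist spot_in donut 0.57 [ 0.513 -0.204  0.031] [404.  90.]
```

View pics/w1.png

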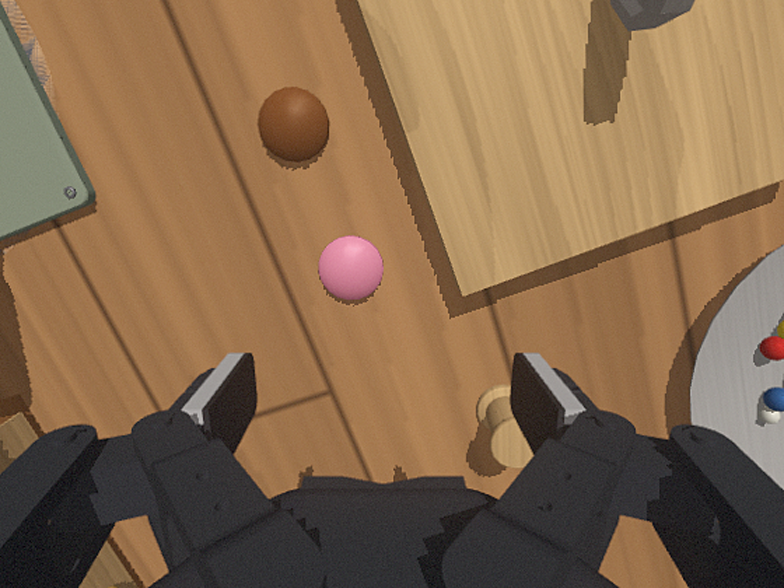

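The view shows pink at (350,268), brown at (293,125), and the bezel cut off at the top right (655,10). I'm going nearer to see its face.

play_rows(slide=[[0.25,-0.4,0],[0.5,-0.9,0],[0.6,-0.95,0],[0.6,-0.95,0]], rot=[[0,0,-0.05],[0,0,-0.11],[0,0,-0.163],[0,0,-0.163]])

```text
time_s: 3.7
eef_pos: [0.4418, -0.1805, 0.4046]
ee_rot: [-0.001, 1.0, 0.002, 0.001]
force: [0.5, -0.1, -0.5]
finger_gap: 0.999
```

```bash
python3 - <<'E'
from h import *
s=st()
a=snapshot('wrist'); save(a[:300],'w2.png',1.4)
find('wrist',['bezel','stone','donut'])
find('wrist',['bezel','bezel_seat','bezel_back'],'tip_of')
m=finder.masks_of('wrist','bezel')[0]['region']; print(cv2.boundingRect(m.astype(np.uint8)))
cv2.imwrite('pics/m2.png',m*255)
E
```

```text
{'time_s': 3.7, 'eef_pos': [0.4418, -0.1805, 0.4046], 'ee_rot': [-0.001, 1.0, 0.0017, 0.0012], 'force': [0.5388, -0.1326, -0.5356], 'finger_gap': 0.9993, 'q': [0.5373, 0.5803, -0.3685, 1.8226, 0.2787, 0.7878, 0.0296]}
wrist spot_in bezel 0.77 [ 0.575 -0.119  0.091] [423. 126.]
wrist spot_in stone 0.93 [ 0.32  -0.133  0.011] [170. 137.]
wrist spot_in stone 0.62 [ 0.317 -0.255  0.016] [176. 237.]
wrist spot_in donut 0.56 [ 0.634 -0.02   0.04 ] [470.  22.]
wrist tip_of bezel 0.8 [ 0.573 -0.128  0.031] [397. 130.]
wrist tip_of bezel_seat 0.98 [ 0.572 -0.123  0.068] [412. 126.]
wrist tip_of bezel_back 0.63 [ 0.576 -0.126  0.072] [417. 129.]
(383, 82, 67, 95)[ WARN:0@3.445] global loadsave.cpp:1063 imwrite_ Unsupported depth image for selected encoder is fallbacked to CV_8U.
```

View pics/w2.png

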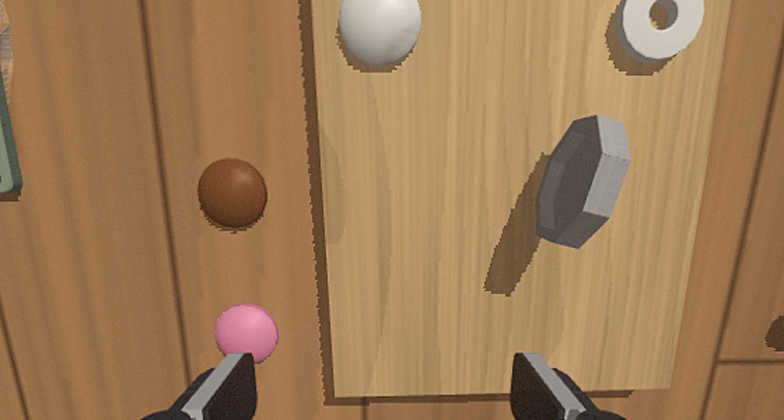

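The recess faces the robot (-x, slightly +y), so the bezel must be tipped towards +x. Its top-flat corners in w2 are (598,157), (583,213), (628,158) and (612,217).

```bash
python3 - <<'E'
from h import *
ci=camera_info('wrist')
P=[onplane(ci,u/1.4,v/1.4,.115) for u,v in[(598,157),(583,213),(628,158),(612,217)]]
for p in P: print(p.round(4))
print(np.linalg.norm(P[0]-P[1]),np.linalg.norm(P[0]-P[2]))
fc=(P[0]+P[1])/2; n=np.mean([P[2]-P[0],P[3]-P[1]],0);e=P[0]-P[1]+P[2]-P[3]; n2=np.array([e[1],-e[0],0]);n2/=np.linalg.norm(n2);print('front',fc,n/np.linalg.norm(n),n2)
start=fc-n2*.055; start[2]=.268
go(start,R.from_quat([1,0,0,0])); print(start)
E
```

```text
[ 0.5637 -0.111   0.115 ]
[ 0.5585 -0.1433  0.115 ]
[ 0.5814 -0.1116  0.115 ]
[ 0.5764 -0.1458  0.115 ]
0.03269494080533469 0.017735669188119526
front [ 0.56106643 -0.12717465  0.115     ] [ 0.99644769 -0.08421407  0.        ] [ 0.98844011 -0.15161184  0.        ]
slide [ 0.685 -0.662  1.368] rot [ 0.     0.    -0.004]
[ 0.50670223 -0.11883599  0.268     ]
```

play_rows(slide=[[0.2,-0.2,0.3],[0.4,-0.4,0.6],[0.6,-0.6,0.8],[0.68,-0.66,0.9],[0.68,-0.66,0.9],[0.68,-0.66,0.9]], rot=[[0,0,0],[0,0,0],[0,0,0],[0,0,0],[0,0,0],[0,0,0]], fingers=1, newtons=30)

```text
time_s: 4.6
eef_pos: [0.5063, -0.1187, 0.3146]
ee_rot: [0.0, 1.0, -0.003, -0.0]
force: [-1.0, -0.5, 0.4]
finger_gap: 0.147
```

play_rows(slide=[[0,0,0.2],[0,0,0.4],[0,0,0.47],[0,0,0.47]], rot=[[0,0,0],[0,0,0],[0,0,0],[0,0,0]])

```text
time_s: 4.93
eef_pos: [0.5059, -0.1193, 0.2674]
ee_rot: [0.0, 1.0, -0.004, -0.001]
force: [-0.4, -0.9, 0.5]
finger_gap: 0.003
```

play_rows(slide=[[0.12,0.018,0],[0.24,0.036,0],[0.36,0.054,0],[0.46,0.07,0],[0.56,0.084,0],[0.66,0.1,0],[0.74,0.11,0],[0.74,0.11,0]], rot=[[0,0,0],[0,0,0],[0,0,0],[0,0,0],[0,0,0],[0,0,0],[0,0,0],[0,0,0]])

```text
time_s: 5.6
eef_pos: [0.5812, -0.1306, 0.2692]
ee_rot: [0.0, 1.0, -0.003, 0.001]
force: [-0.1, -0.9, 0.0]
finger_gap: 0.001
```

play_rows(slide=[[0,0,-0.4],[0,0.3,-0.8],[0,0.6,-1],[0,0.6,-1],[0,0.6,-1]], rot=[[0,0,0],[0,0,0],[0,0,0],[0,0,0],[0,0,0]])

```text
time_s: 6.02
eef_pos: [0.5792, -0.1921, 0.3701]
ee_rot: [0.001, 1.0, -0.005, 0.001]
force: [-0.5, 1.0, -0.4]
finger_gap: -0.0
```

```bash
python3 - <<'E'
from h import *
s=st()
a=snapshot('wrist'); save(a[:300],'w3.png',1.4)
find('wrist',['bezel','donut'])
find('wrist',['bezel_seat','bezel_back','bezel'],'tip_of')
b=snapshot('top'); find('top',['bezel_seat','pocket','clamp_hinge','bezel'],'tip_of')
E
```

```text
{'time_s': 6.0167, 'eef_pos': [0.5792, -0.1921, 0.3701], 'ee_rot': [0.0008, 1.0, -0.0046, 0.0014], 'force': [-0.5089, 1.0005, -0.3832], 'finger_gap': -0.0002, 'q': [0.4255, 0.8138, -0.3389, 1.3899, 0.2956, 0.9846, 0.0127]}
wrist spot_in bezel 0.71 [ 0.626 -0.127  0.035] [321. 125.]
wrist tip_of bezel_back 0.58 [ 0.623 -0.127  0.028] [317. 127.]
top tip_of bezel_seat 0.89 [ 0.622 -0.132  0.034] [330. 167.]
top tip_of bezel_seat 0.22 [0.535 0.163 0.057] [226. 196.]
top tip_of pocket 0.76 [0.539 0.094 0.009] [252. 196.]
top tip_of pocket 0.42 [ 0.636 -0.009  0.031] [287. 162.]
top tip_of clamp_hinge 0.84 [0.537 0.166 0.058] [225. 195.]
top tip_of bezel 0.97 [ 0.587 -0.125  0.041] [328. 179.]
```

View pics/w3.png

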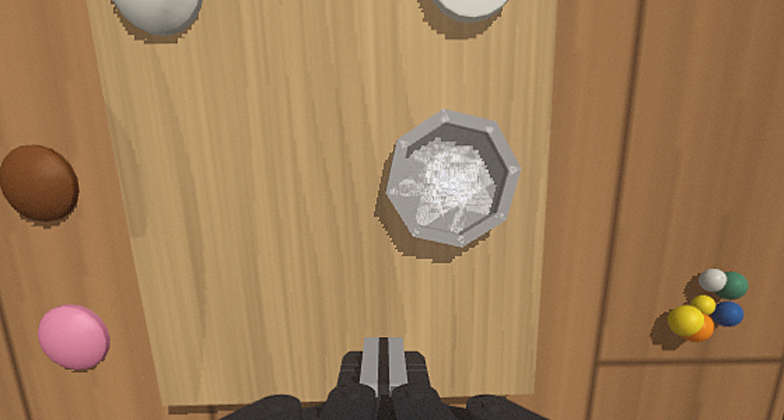

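```bash
cat >> h.py <<'E'
def down(az): # tool z down, tool x at azimuth az (deg)
    return R.from_euler('z',az,degrees=True)*R.from_quat([1,0,0,0])
E
python3 - <<'E'
from h import *
ci=camera_info('wrist')
pts=[(445,118),(490,128),(515,170),(503,215),(461,239),(415,232),(392,190),(404,145)]
P=np.array([onplane(ci,u/1.4,v/1.4,.050) for u,v in pts]); c=P.mean(0); d=P-c
print(c.round(4),np.linalg.norm(d,axis=1).round(4),np.degrees(np.arctan2(d[:,1],d[:,0])).round(1)%45)
go([c[0],c[1],.27],down(-8.7))
E
```

```text
[ 0.6263 -0.1298  0.05  ] [0.0389 0.0392 0.0403 0.0406 0.0388 0.0413 0.0401 0.039 ] [ 9.6 10.6  9.5 11.8 10.   8.9  8.3 10.3]
slide [ 0.459 -0.601  0.975] rot [-0.    0.    0.07]
```

play_rows(slide=[[0.15,-0.2,0.3],[0.3,-0.4,0.6],[0.46,-0.6,0.9],[0.46,-0.6,0.97],[0.46,-0.6,0.97],[0.46,-0.6,0.97]], rot=[[0,0,0.05],[0,0,0.098],[0,0,0.098],[0,0,0.098],[0,0,0.098],[0,0,0.098]], fingers=0.4, newtons=30)

```text
time_s: 7.07
eef_pos: [0.6263, -0.1305, 0.2708]
ee_rot: [0.0, 0.994, -0.105, -0.0]
force: [-0.2, -0.6, 1.0]
finger_gap: 0.3
```

```bash
python3 - <<'E'
from h import *
s=st()
a=snapshot('wrist'); save(a[150:],'w4.png',1.4)
go([.6263,-.1298,.214],down(-12))
E
```

```text
{'time_s': 7.0667, 'eef_pos': [0.6263, -0.1305, 0.2708], 'ee_rot': [0.0002, 0.9945, -0.1052, -0.0002], 'force': [-0.1878, -0.6158, 1.0169], 'finger_gap': 0.2998, 'q': [0.2631, 0.9759, -0.243, 1.3609, 0.2719, 0.8378, -0.2703]}
slide [-0.003 -0.011  0.576] rot [ 0.    -0.    -0.001]
```

View pics/w4.png

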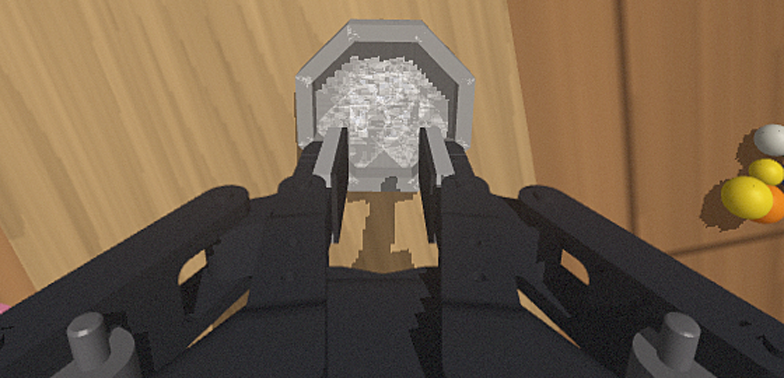

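play_rows(slide=[[0,0,0.2],[0,0,0.35],[0,0,0.45],[0,0,0.5],[0,0,0.54],[0,0,0.54]], rot=[[0,0,0],[0,0,0],[0,0,0],[0,0,0],[0,0,0],[0,0,0]])

```text
time_s: 7.62
eef_pos: [0.6264, -0.1303, 0.2168]
ee_rot: [-0.0, 0.994, -0.105, 0.0]
force: [0.2, 0.4, -0.7]
finger_gap: 0.296
```

play_rows(slide=[[0,0,0.02],[0,0,0.03],[0,0,0.03]], rot=[[0,0,0],[0,0,0],[0,0,0]])

```text
time_s: 7.87
eef_pos: [0.6265, -0.1301, 0.214]
ee_rot: [-0.0, 0.994, -0.105, 0.0]
force: [0.3, 0.2, -0.4]
finger_gap: 0.301
```

play_rows(slide=[[0,0,0.01],[0,0,0.02],[0,0,0.02],[0,0,0.02]], rot=[[0,0,0],[0,0,0],[0,0,0],[0,0,0]])

```text
time_s: 8.2
eef_pos: [0.6265, -0.1301, 0.2123]
ee_rot: [0.0, 0.994, -0.105, 0.0]
force: [-2.1, 0.0, 9.3]
finger_gap: 0.299
```

play_rows(slide=[[0,0,0.005],[0,0,0.01],[0,0,0.01]], rot=[[0,0,0],[0,0,0],[0,0,0]])

```text
time_s: 8.45
eef_pos: [0.6266, -0.13, 0.2123]
ee_rot: [0.0, 0.994, -0.105, 0.0]
force: [-7.0, 1.5, 25.8]
finger_gap: 0.298
```

play_rows(slide=[[0,0,0],[0,0,0],[0,0,0],[0,0,0],[0,0,0],[0,0,0]], rot=[[0,0,0],[0,0,0],[0,0,0],[0,0,0],[0,0,0],[0,0,0]], fingers=-0.4)

```text
time_s: 8.95
eef_pos: [0.6265, -0.1301, 0.2108]
ee_rot: [-0.0, 0.994, -0.105, 0.0]
force: [0.1, -0.3, 5.0]
finger_gap: 0.518
```

play_rows(slide=[[0,0,-0.02],[0,0,-0.06],[0,0,-0.12],[0,0,-0.2],[0,0,-0.3],[0,0,-0.4],[0,0,-0.4]], rot=[[0,0,0],[0,0,0],[0,0,0],[0,0,0],[0,0,0],[0,0,0],[0,0,0]])

```text
time_s: 9.53
eef_pos: [0.6269, -0.1302, 0.2533]
ee_rot: [0.0, 0.994, -0.105, 0.002]
force: [0.5, 0.2, -1.5]
finger_gap: 0.518
```

```bash
python3 - <<'E'
from h import *
s=st()
a=snapshot('wrist'); save(a[150:],'w5.png',1.0)
b=snapshot('side'); 
find('side',['bezel'])
find('side',['bezel_seat','pocket','clamp_hinge'],'tip_of')
go([.538,.095,.25],down(0))
p=np.zeros((270,760,3),np.uint8); p[:,:560]=a[150:]; p[:200,560:]=b[120:320,170:370]; save(p,'w5.png')
E
```

```text
{'time_s': 9.5333, 'eef_pos': [0.6269, -0.1302, 0.2533], 'ee_rot': [0.0, 0.9944, -0.1053, 0.0016], 'force': [0.4527, 0.1611, -1.5393], 'finger_gap': 0.5176, 'q': [0.2604, 0.9997, -0.2376, 1.3709, 0.2794, 0.8005, -0.2774]}
side spot_in bezel 0.58 [ 0.626 -0.118  0.081] [239. 169.]
side tip_of bezel_seat 0.59 [ 0.626 -0.134  0.081] [240. 167.]
side tip_of pocket 0.89 [0.536 0.093 0.013] [249. 225.]
side tip_of clamp_hinge 0.96 [0.532 0.165 0.054] [244. 231.]
side tip_of clamp_hinge 0.56 [ 0.624 -0.131  0.074] [240. 169.]
slide [-1.335 -2.016  0.004] rot [-0.     0.    -0.101]
```

View pics/w5.png

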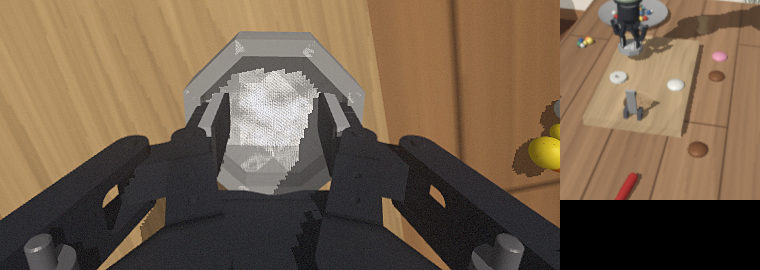

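play_rows(slide=[[-0.2,-0.15,-0.3],[-0.4,-0.35,-0.6],[-0.6,-0.5,-0.9],[-0.8,-0.65,-0.97],[-0.95,-0.8,-0.97],[-1,-0.84,-0.97],[-1,-0.84,-0.97]], rot=[[0,0,-0.02],[0,0,-0.05],[0,0,-0.075],[0,0,-0.1],[0,0,-0.1],[0,0,-0.1],[0,0,-0.1]])

```text
time_s: 10.42
eef_pos: [0.5458, -0.0258, 0.3478]
ee_rot: [-0.0, 1.0, 0.0, -0.0]
force: [1.0, -0.1, -1.1]
finger_gap: 0.518
```

```bash
python3 - <<'E'
from h import *
s=st()
a=snapshot('wrist'); save(a,'w6.png',1.4)
find('wrist',['bezel_seat','pocket','clamp_hinge','clamp_pad','bezel_back'],'tip_of')
go([.538,.095,.25],down(0))
E
```

```text
{'time_s': 10.4167, 'eef_pos': [0.5458, -0.0258, 0.3478], 'ee_rot': [-0.0002, 1.0, 0.0002, -0.0001], 'force': [0.9607, -0.081, -1.1449], 'finger_gap': 0.5182, 'q': [0.1477, 0.7485, -0.3013, 1.6609, 0.2916, 0.777, -0.2866]}
wrist tip_of bezel_seat 0.66 [ 0.548 -0.029  0.175] [276. 262.]
wrist tip_of pocket 0.87 [0.537 0.094 0.011] [263.  60.]
wrist tip_of clamp_pad 0.47 [ 0.439 -0.016  0.032] [160. 182.]
wrist tip_of bezel_back 0.56 [ 0.545 -0.028  0.17 ] [270. 258.]
slide [-0.088 -1.227  0.973] rot [ 0.     0.    -0.001]
```

View pics/w6.png

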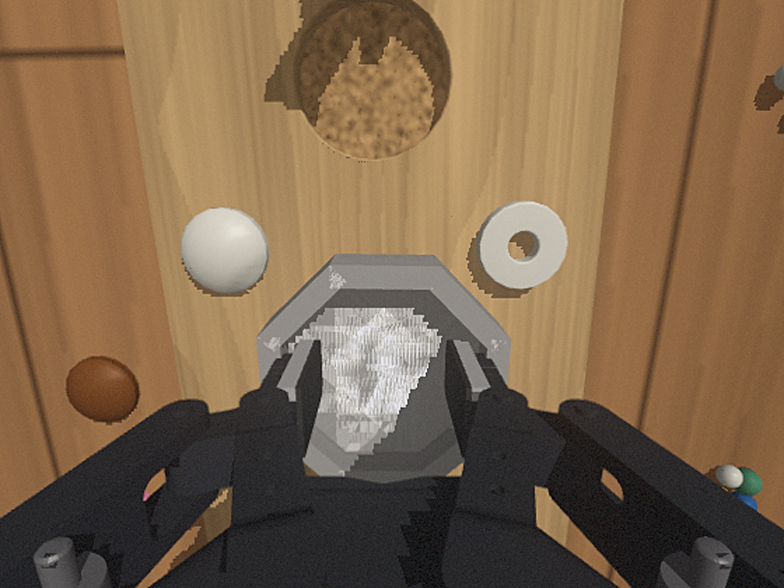

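```bash
python3 - <<'E'
from h import *
from scipy.optimize import least_squares
s=telemetry.get_state()
ci=camera_info('wrist')
pk=np.array([onplane(ci,u/1.4,v/1.4,.032) for u,v in[(297,80),(451,78),(375,161),(320,134),(430,134),(302,100),(447,100)]])
r=least_squares(lambda p:np.hypot(pk[:,0]-p[0],pk[:,1]-p[1])-p[2],[.538,.095,.048]); print('pocket',r.x.round(4),r.fun.round(4))
zs=s['eef_pos'][2]-.173
for z in (zs-.007,):
    B=[onplane(ci,u/1.4,v/1.4,z) for u,v in[(332,255),(438,255),(258,333),(508,333)]]
    for b in B: print(b.round(4))
    print('len',np.linalg.norm(B[0]-B[1]),np.linalg.norm(B[0]-B[2]),'centre', (B[0]+B[1])[:2]/2-[0,.0415], (B[2]+B[3])[:2]/2-[0,.0172],'rel tool',((B[0]+B[1])/2)[:2]-[0,.0415]-s['eef_pos'][:2])
g=cv2.cvtColor(snapshot('wrist'),cv2.COLOR_RGB2GRAY); print(g[170:215,275])
E
```

```text
pocket [0.5418 0.0916 0.0465] [ 0.0007  0.0003  0.0006 -0.0005 -0.     -0.0006 -0.0005]
[0.5292 0.0105 0.1673]
[0.5666 0.0104 0.1673]
[ 0.5007 -0.0189  0.1673]
[ 0.5935 -0.0191  0.1673]
len 0.03735825345480407 0.04097321669205002 centre [ 0.54791976 -0.03105679] [ 0.54712076 -0.03618726] rel tool [ 0.00138095 -0.00331886]
[142 143 144 144 141 143 142 144 143 144 147 133 124 126 126 124 129 124
 124 131 146 141 142 144 140 142 140 141 142 140 141 143 141 140 143 145
 131  82  89  89  86  87  88  91  87]
```

```bash
cat > fit.py <<'E'
from h import *
from scipy.optimize import minimize
from scipy.ndimage import map_coordinates
def score(im,ci,P):
    g=cv2.GaussianBlur(cv2.cvtColor(im,cv2.COLOR_RGB2GRAY),(0,0),1.2).astype(float)
    G=np.hypot(cv2.Sobel(g,cv2.CV_64F,1,0),cv2.Sobel(g,cv2.CV_64F,0,1)); G=np.minimum(G,120)
    def f(pts):
        uv=np.array([proj(ci,p) for p in pts]); ok=(uv[:,0]>1)&(uv[:,0]<558)&(uv[:,1]>1)&(uv[:,1]<418)
        return map_coordinates(G,[uv[ok,1],uv[ok,0]],order=1).mean()
    return f
def circle(im,ci,c0,z=.032,r=.048,ang=np.radians(np.arange(150,391,4)),rng=.008):
    f=score(im,ci,None)
    pts=lambda c:np.c_[c[0]+r*np.cos(ang),c[1]+r*np.sin(ang),np.full(len(ang),z)]
    best=max(((f(pts((c0[0]+a,c0[1]+b))),c0[0]+a,c0[1]+b) for a in np.arange(-rng,rng,.001) for b in np.arange(-rng,rng,.001)))
    return best
def octpts(p,R_,ap,off,ks):
    # p centre of rim plane; off below the rim
    out=[]
    for k in ks:
        n=np.array([np.cos(k*np.pi/4),np.sin(k*np.pi/4),0]);t=np.array([-n[1],n[0],0])
        for s in np.linspace(-.9,.9,15)*ap*np.tan(np.pi/8): out.append(R_.apply(n*ap+t*s-[0,0,off])+p)
    return out
def bezel(im,ci,p0,ks=(1,2,3)):
    f=score(im,ci,None)
    def cost(v):
        p=np.array(v[:3])*.01+p0; R_=R.from_euler('xyz',np.array(v[3:])*.05)
        return -f(octpts(p,R_,.0415,0,ks))-f(octpts(p,R_,.0415,.018,(2,)))-f(octpts(p,R_,.034,0,ks))
    best=None
    for a in np.linspace(-1,1,5):
        for b in np.linspace(-1,1,5):
            r=minimize(cost,[a,b,0,0,0,0],method='Nelder-Mead',options=dict(initial_simplex=np.array([[a,b,0,0,0,0]]+[list(np.array([a,b,0,0,0,0])+.4*np.eye(6)[i]) for i in range(6)]),maxiter=250))
            if best is None or r.fun<best.fun: best=r
    return -best.fun,p0+best.x[:3]*.01,np.degrees(best.x[3:]*.05)
E
python3 - <<'E'
from fit import *
s=telemetry.get_state(); ci=camera_info('wrist'); im=snapshot('wrist')
print('pocket',circle(im,ci,(.539,.093)))
c=s['eef_pos']+np.array([0,0,-.162])
for _ in range(1):
    q=bezel(im,ci,c); print('bezel',q, 'rel',q[1]-s['eef_pos'])
E
```

```text
pocket (np.float64(70.17597738040583), np.float64(0.54), np.float64(0.096))
bezel (np.float64(269.38849758491705), array([ 0.5482755 , -0.04209803,  0.18882281]), array([-0.68219828, -2.88623973,  0.78237871])) rel [ 0.0017903  -0.01450494 -0.1585654 ]
```

```bash
python3 - <<'E'
from fit import *
s=telemetry.get_state(); ci=camera_info('wrist'); im=snapshot('wrist').copy()
big=cv2.resize(im,None,fx=3,fy=3,interpolation=cv2.INTER_CUBIC)
def dr(p,rpy,col):
    R_=R.from_euler('xyz',rpy,degrees=True)
    for ap,off in((.0415,0),(.0415,.018),(.034,0)):
        uv=np.array([proj(ci,x)*3+1 for x in octpts(p,R_,ap,off,range(8))]); cv2.polylines(big,[uv.astype(np.int32)],True,col,1)
dr(s['eef_pos']+[.0015,-.003,-.162],[0,0,0],(0,255,0))
dr(np.array([ 0.5482755 , -0.04209803,  0.18882281]),[-0.68219828, -2.88623973,  0.78237871],(255,0,0))
a=np.radians(np.arange(0,361,4))
uv=np.array([proj(ci,[.540+.048*np.cos(t),.096+.048*np.sin(t),.032])*3+1 for t in a]);cv2.polylines(big,[uv.astype(np.int32)],True,(255,0,255),1)
crop=big[0:1000,500:1130]; print(crop.shape)
save(cv2.resize(crop,None,fx=.6,fy=.6,interpolation=cv2.INTER_AREA),'w7.png')
E
```

```text
(1000, 630, 3)
```

View pics/w7.png

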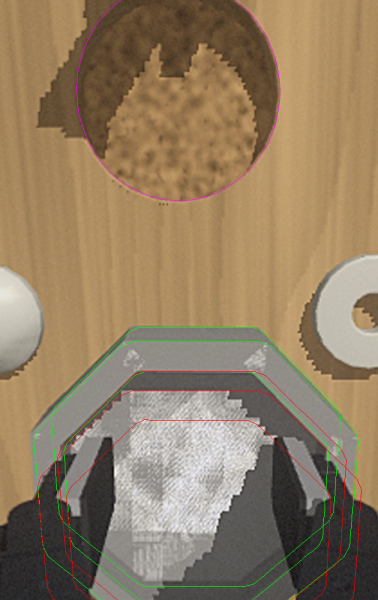

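The green model, offset (+1.5,-3) mm from the tool, matches the held bezel. The magenta circle puts the pocket at (0.540,0.096). The wrist camera would sit beside the raised clamp arm, so I'm turning the tool about 160° to bring the camera to the other side.

play_rows(slide=[[0,0,0],[0,0,0],[0,0,0],[0,0,0],[0,0,0],[0,0,0],[0,0,0],[0,0,0]], rot=[[0,0,0.05],[0,0,0.1],[0,0,0.15],[0,0,0.2],[0,0,0.25],[0,0,0.3],[0,0,0.35],[0,0,0.4]])

```text
time_s: 11.53
eef_pos: [0.5463, -0.0271, 0.3477]
ee_rot: [-0.0, 0.912, -0.41, 0.0]
force: [-0.7, -0.1, -1.3]
finger_gap: 0.517
```

```bash
python3 -c "
from h import *
s=st()"
```

```text
{'time_s': 11.5333, 'eef_pos': [0.5463, -0.0271, 0.3477], 'ee_rot': [-0.0001, 0.9122, -0.4098, 0.0], 'force': [-0.6698, -0.1058, -1.3044], 'finger_gap': 0.5166, 'q': [0.0183, 0.7387, -0.0512, 1.6635, 0.0509, 0.7406, -0.9016]}
```

play_rows(slide=[[0,0,0],[0,0,0],[0,0,0],[0,0,0],[0,0,0],[0,0,0],[0,0,0],[0,0,0]], rot=[[0,0,0.055],[0,0,0.11],[0,0,0.165],[0,0,0.22],[0,0,0.275],[0,0,0.33],[0,0,0.385],[0,0,0.44]])

```text
time_s: 12.2
eef_pos: [0.5463, -0.0271, 0.3477]
ee_rot: [0.0, -0.635, 0.773, 0.0]
force: [0.3, -0.2, -2.1]
finger_gap: 0.518
```

play_rows(slide=[[0,0,0],[0,0,0],[0,0,0],[0,0,0],[0,0,0],[0,0,0],[0,0,0]], rot=[[0,0,0.055],[0,0,0.11],[0,0,0.165],[0,0,0.22],[0,0,0.275],[0,0,0.33],[0,0,0.35]])

```text
time_s: 12.78
eef_pos: [0.5464, -0.0269, 0.3476]
ee_rot: [-0.0, -0.315, 0.949, 0.0]
force: [-0.2, -0.6, -1.9]
finger_gap: 0.516
```

```bash
python3 -c "
from h import *
s=st()"
```

```text
{'time_s': 12.7833, 'eef_pos': [0.5464, -0.0269, 0.3476], 'ee_rot': [-0.0, -0.3151, 0.9491, 0.0001], 'force': [-0.22, -0.5916, -1.9249], 'finger_gap': 0.5159, 'q': [-0.2348, 0.7845, 0.4422, 1.6719, -0.4416, 0.7861, -2.0896]}
```

play_rows(slide=[[0,0,0],[0,0,0],[0,0,0],[0,0,0],[0,0,0]], rot=[[0,0,0.055],[0,0,0.11],[0,0,0.165],[0,0,0.2],[0,0,0.2]])

```text
time_s: 13.2
eef_pos: [0.5463, -0.0268, 0.3475]
ee_rot: [-0.0, -0.113, 0.994, 0.0]
force: [-0.6, 0.4, -2.3]
finger_gap: 0.515
```

```bash
python3 -c "
from h import *
s=st()
go([.542,.0934,.225],down(-167))"
```

```text
{'time_s': 13.2, 'eef_pos': [0.5463, -0.0268, 0.3475], 'ee_rot': [-0.0002, -0.1125, 0.9936, 0.0], 'force': [-0.5521, 0.4202, -2.3283], 'finger_gap': 0.5148, 'q': [-0.2919, 0.8106, 0.5648, 1.6739, -0.5571, 0.8236, -2.3956]}
slide [-0.227  1.181  1.225] rot [ 0.    -0.    -0.001]
```

play_rows(slide=[[-0.04,0.2,0.15],[-0.08,0.4,0.3],[-0.11,0.6,0.4],[-0.11,0.6,0.4]], rot=[[0,0,0],[0,0,0],[0,0,0],[0,0,0]])

```text
time_s: 13.53
eef_pos: [0.5429, 0.0378, 0.3056]
ee_rot: [-0.001, -0.118, 0.993, 0.001]
force: [0.7, 1.4, -2.4]
finger_gap: 0.515
```

play_rows(slide=[[-0.04,0.25,0.2],[-0.08,0.45,0.4],[-0.117,0.58,0.6],[-0.117,0.58,0.8],[-0.117,0.58,0.8],[-0.117,0.58,0.8]], rot=[[0,0,0],[0,0,0],[0,0,0],[0,0,0],[0,0,0],[0,0,0]])

```text
time_s: 14.03
eef_pos: [0.5417, 0.0924, 0.2278]
ee_rot: [-0.0, -0.115, 0.993, -0.0]
force: [0.7, -0.1, -1.3]
finger_gap: 0.522
```

```bash
python3 - <<'E'
from h import *
s=st()
a=snapshot('wrist')
go([.542,.0934,.205],down(-167))
ci=camera_info('wrist')
big=cv2.resize(a,None,fx=3,fy=3,interpolation=cv2.INTER_CUBIC)
t=np.radians(np.arange(0,361,4))
uv=np.array([proj(ci,[.540+.048*np.cos(x),.096+.048*np.sin(x),.032])*3+1 for x in t]);cv2.polylines(big,[uv.astype(np.int32)],True,(255,0,255),1)
from fit import octpts
T=R.from_quat(np.roll(s['ee_rot'],-1)); p=s['eef_pos']+T.apply([.0015,.003,.162])
for ap,off in((.0415,0),(.0415,.018),(.034,0)):
    uv=np.array([proj(ci,x)*3+1 for x in octpts(p,R.from_euler('z',13,degrees=True),ap,off,range(8))]); cv2.polylines(big,[uv.astype(np.int32)],True,(0,255,0),1)
b=snapshot('side'); b=cv2.resize(b[150:290,180:320],(560,560),interpolation=cv2.INTER_CUBIC)
c=cv2.resize(big[60:1260,420:1260],None,fx=.5,fy=.5,interpolation=cv2.INTER_AREA)[:560]
c=c[:,:230] if 0 else cv2.resize(c,(400,560))
save(cv2.resize(np.hstack([c,b]),(800,470)),'w8.png')
E
```

```text
{'time_s': 14.0333, 'eef_pos': [0.5417, 0.0924, 0.2278], 'ee_rot': [-0.0004, -0.1148, 0.9934, -0.0001], 'force': [0.6506, -0.0797, -1.3355], 'finger_gap': 0.5221, 'q': [-0.4498, 0.9885, 0.4441, 1.7506, -0.7224, 0.5734, -2.4677]}
slide [-0.004  0.011  0.236] rot [-0.     0.     0.001]
```

View pics/w8.png

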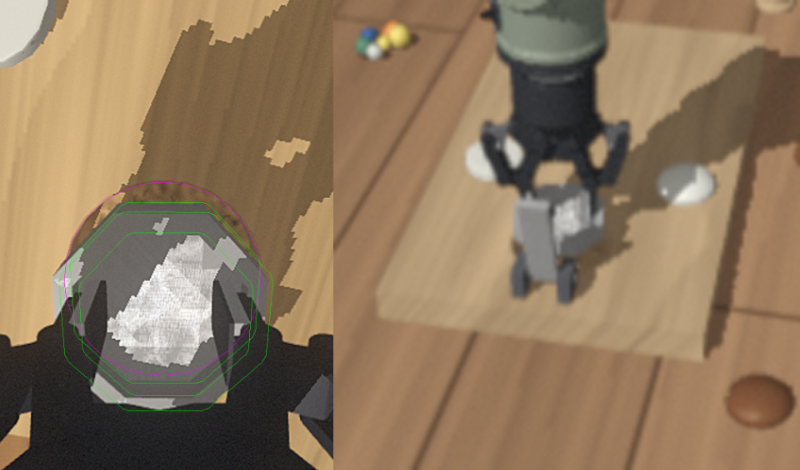

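```bash
python3 - <<'E'
from fit import *
s=st(); T=R.from_quat(np.roll(s['ee_rot'],-1)); ci=camera_info('wrist'); im=snapshot('wrist')
M=np.linalg.inv(np.array(ci['world_to_cam'])); print('cam in tool',T.inv().apply(M[:3,3]-s['eef_pos']).round(4), T.inv().apply(-M[:3,2]).round(3), T.inv().apply(M[:3,0]).round(3))
def run(im,ci,eef,T,pk):
    f=score(im,ci,None); res=[]
    for x in np.arange(-.006,.0061,.001):
        for y in np.arange(-.004,.0081,.001):
            for z in (.158,.160,.162,.164):
                p=eef+T.apply([x,y,z]); Rz=T*R.from_quat([1,0,0,0])
                # tool -y is front: local frame flips y
                v=f(octpts(p,Rz,.0415,0,(1,2,3)))+f(octpts(p,Rz,.034,0,(1,2,3)))
                res.append((round(v,1),round(x,4),round(y,4),z))
    print(sorted(res)[-5:])
run(im,ci,s['eef_pos'],T,None)
# w6
im6=cv2.resize(cv2.imread('pics/w6.png')[:,:,::-1],(560,420),interpolation=cv2.INTER_AREA)
e6=np.array([.5458,-.0258,.3478]); T6=R.from_quat([1,0.0002,-.0001,-.0002])
M6=np.eye(4); M6[:3,:3]=T6.as_matrix()@T.inv().as_matrix()@M[:3,:3]; M6[:3,3]=e6+T6.apply(T.inv().apply(M[:3,3]-s['eef_pos']))
ci6=dict(ci); ci6['world_to_cam']=np.linalg.inv(M6)
run(im6,ci6,e6,T6,None); print('pocket w6',circle(im6,ci6,(.539,.093)))
print('pocket now',circle(im,ci,(.54,.095),ang=np.radians(np.arange(225,316,4))))
E
```

```text
{'time_s': 14.1333, 'eef_pos': [0.5419, 0.0923, 0.229], 'ee_rot': [0.0007, -0.1143, 0.9934, -0.0], 'force': [0.1318, -0.3983, -0.8786], 'finger_gap': 0.5156, 'q': [-0.45, 0.9866, 0.445, 1.7503, -0.7226, 0.5737, -2.4684]}
cam in tool [-0.0009 -0.0675  0.0315] [0.002 0.268 0.963] [ 1.    -0.    -0.002]
[(np.float64(90.6), np.float64(-0.001), np.float64(0.003), 0.162), (np.float64(90.7), np.float64(-0.001), np.float64(0.002), 0.158), (np.float64(91.9), np.float64(-0.001), np.float64(0.003), 0.158), (np.float64(95.1), np.float64(-0.001), np.float64(0.004), 0.164), (np.float64(95.7), np.float64(-0.001), np.float64(0.003), 0.16)]
[(np.float64(142.6), np.float64(-0.001), np.float64(0.004), 0.162), (np.float64(143.0), np.float64(-0.001), np.float64(0.003), 0.158), (np.float64(150.9), np.float64(-0.006), np.float64(0.008), 0.158), (np.float64(153.7), np.float64(-0.001), np.float64(0.003), 0.16), (np.float64(160.5), np.float64(-0.001), np.float64(0.004), 0.164)]
pocket w6 (np.float64(69.97348546214464), np.float64(0.539), np.float64(0.095))
pocket now (np.float64(37.45779942098768), np.float64(0.546), np.float64(0.10200000000000001))
```

play_rows(slide=[[0.02,0.01,0],[0.02,0.01,0.08],[0.02,0.01,0.14],[0.02,0.01,0.18],[0.02,0.01,0.2],[0.02,0.01,0.2]], rot=[[0,0,0],[0,0,0],[0,0,0],[0,0,0],[0,0,0],[0,0,0]])

```text
time_s: 14.68
eef_pos: [0.5393, 0.0935, 0.2071]
ee_rot: [-0.0, -0.114, 0.993, 0.0]
force: [0.1, 0.5, -2.7]
finger_gap: 0.518
```

play_rows(slide=[[0,0,0.03],[0,0,0.06],[0,0,0.09],[0,0,0.11],[0,0,0.12],[0,0,0.12]], rot=[[0,0,0],[0,0,0],[0,0,0],[0,0,0],[0,0,0],[0,0,0]])

```text
time_s: 15.18
eef_pos: [0.5394, 0.0936, 0.1955]
ee_rot: [-0.0, -0.114, 0.993, 0.0]
force: [-0.7, 0.0, -1.4]
finger_gap: 0.521
```

play_rows(slide=[[0,0,0.01],[0,0,0.02],[0,0,0.03],[0,0,0.03]], rot=[[0,0,0],[0,0,0],[0,0,0],[0,0,0]])

```text
time_s: 15.52
eef_pos: [0.5394, 0.0936, 0.1926]
ee_rot: [-0.0, -0.114, 0.993, 0.0]
force: [1.0, 0.5, -1.7]
finger_gap: 0.522
```

play_rows(slide=[[0,0,0],[0,0,0],[0,0,0],[0,0,0]], rot=[[0,0,0],[0,0,0],[0,0,0],[0,0,0]], fingers=0.4)

```text
time_s: 15.85
eef_pos: [0.5396, 0.0935, 0.1933]
ee_rot: [0.001, -0.114, 0.993, 0.0]
force: [-0.5, 0.1, 9.2]
finger_gap: 0.299
```

play_rows(slide=[[0,0,-0.1],[0,0,-0.4],[0,0,-0.7],[0,0,-1],[0,0,-1],[0,0,-1]], rot=[[0,0,0],[0,0,0],[0,0,0],[0,0,0],[0,0,0],[0,0,0]])

```text
time_s: 16.35
eef_pos: [0.5395, 0.0937, 0.2945]
ee_rot: [0.001, -0.114, 0.993, 0.0]
force: [-0.4, -0.2, -0.5]
finger_gap: 0.299
```

play_rows(slide=[[0.2,-0.2,0],[0.4,-0.4,-0.1],[0.5,-0.6,-0.2],[0.5,-0.8,-0.3],[0.5,-0.8,-0.3],[0.5,-0.8,-0.3]], rot=[[0,0,0],[0,0,0],[0,0,0],[0,0,0],[0,0,0],[0,0,0]])

```text
time_s: 16.85
eef_pos: [0.5089, 0.0038, 0.3226]
ee_rot: [-0.0, -0.114, 0.994, 0.0]
force: [-0.6, 0.6, -0.4]
finger_gap: 0.298
```

```bash
python3 - <<'E'
from fit import *
s=st(); T=R.from_quat(np.roll(s['ee_rot'],-1)); ci=camera_info('wrist'); im=snapshot('wrist'); save(im,'w9.png',1.4)
find('wrist',['stone','bezel'])
find('wrist',['stone','bezel_seat','pocket','bezel_back'],'tip_of')
for r in finder.masks_of('wrist','stone')[:3]: print(r['confidence'],cv2.boundingRect(r['region'].astype(np.uint8)))
snapshot('top'); find('top',['bezel_seat','pocket','bezel_back'],'tip_of')
E
```

```text
{'time_s': 16.85, 'eef_pos': [0.5089, 0.0038, 0.3226], 'ee_rot': [-0.0, -0.1135, 0.9935, 0.0001], 'force': [-0.5945, 0.6016, -0.397], 'finger_gap': 0.2979, 'q': [-0.3469, 0.7979, 0.5262, 1.8352, -0.6123, 0.6763, -2.3745]}
wrist spot_in stone 0.92 [ 0.325 -0.131  0.01 ] [512.  93.]
wrist spot_in stone 0.89 [ 0.443 -0.016  0.04 ] [355. 196.]
wrist spot_in stone 0.2 [ 0.541 -0.051  0.033] [251. 127.]
wrist spot_in bezel 0.7 [0.555 0.092 0.026] [206. 273.]
wrist tip_of stone 0.94 [ 0.435 -0.01   0.031] [359. 201.]
wrist tip_of stone 0.64 [ 0.315 -0.134 -0.001] [515.  94.]
wrist tip_of bezel_seat 0.7 [0.54  0.1   0.017] [222. 278.]
wrist tip_of bezel_back 0.61 [0.537 0.101 0.013] [225. 278.]
0.66 (322, 168, 68, 66)
0.64 (483, 63, 68, 66)
top tip_of bezel_seat 0.48 [0.538 0.101 0.017] [249. 196.]
top tip_of pocket 0.93 [0.54  0.099 0.008] [250. 196.]
top tip_of pocket 0.22 [0.537 0.163 0.12 ] [223. 192.]
top tip_of bezel_back 0.45 [0.539 0.098 0.011] [250. 196.]
```

View pics/w9.png

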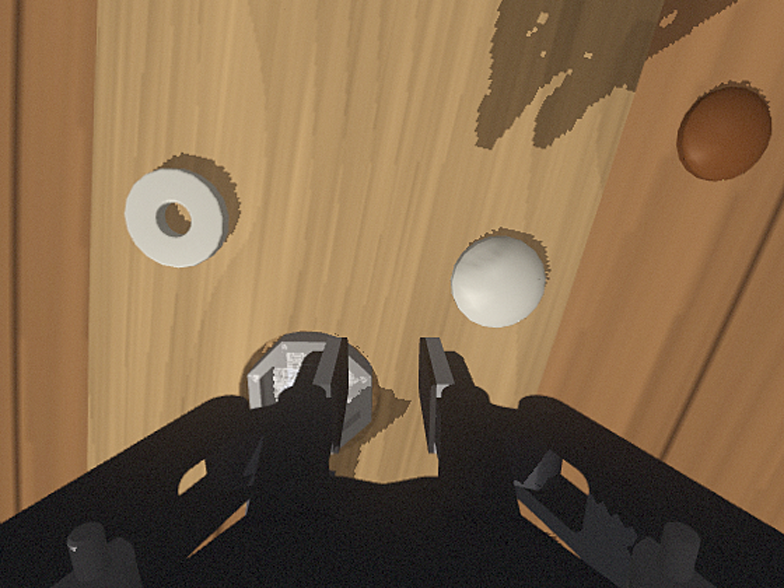

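The bezel sits level in the pocket at (310,390), recess up. The stone is at (499,282), the bead at (175,218) and the brown look-alike at (724,131). Next I grasp the stone.

```bash
python3 - <<'E'
from fit import *
s=st(); ci=camera_info('wrist'); im=snapshot('wrist')
print(circle(im,ci,(.438,-.010),z=.036,r=.029,ang=np.radians(np.arange(0,360,6))))
c=onplane(ci,499/1.4,282/1.4,.037); print(c)
print('bezel rim fit',circle(im,ci,(.54,.096),ang=np.radians(np.arange(240,320,4))))
E
```

```text
{'time_s': 17.45, 'eef_pos': [0.5088, 0.0044, 0.3227], 'ee_rot': [-0.0, -0.1143, 0.9934, 0.0001], 'force': [-0.0386, 0.5565, 0.4111], 'finger_gap': 0.2999, 'q': [-0.3483, 0.7978, 0.5264, 1.8351, -0.6121, 0.6765, -2.3744]}
(np.float64(79.91724488777989), np.float64(0.439), np.float64(-0.011))
[ 0.43966856 -0.01113536  0.037     ]
bezel rim fit (np.float64(114.72592827112646), np.float64(0.538), np.float64(0.095))
```

play_rows(slide=[[0.3,0,0.1],[0.6,0,0.25],[0.72,0.01,0.5],[0.72,0.01,0.75],[0.72,0.01,0.8],[0.72,0.01,0.8]], rot=[[0,0,0],[0,0,0],[0,0,0],[0,0,0],[0,0,0],[0,0,0]], fingers=-1, newtons=50)

```text
time_s: 18.0
eef_pos: [0.4386, -0.0114, 0.242]
ee_rot: [-0.001, -0.114, 0.994, 0.0]
force: [0.7, -0.9, 0.7]
finger_gap: 0.994
```

```bash
python3 - <<'E'
from fit import *
s=st(); ci=camera_info('wrist'); im=snapshot('wrist')
print(circle(im,ci,(.438,-.010),z=.036,r=.029,ang=np.radians(np.arange(150,390,6))))
go([.4385,-.011,.2045],down(-167))
E
```

```text
{'time_s': 18.0, 'eef_pos': [0.4386, -0.0114, 0.242], 'ee_rot': [-0.0008, -0.1138, 0.9935, 0.0004], 'force': [0.7052, -0.857, 0.6591], 'finger_gap': 0.9938, 'q': [-0.1762, 0.8538, 0.234, 2.1307, -0.8038, 0.246, -2.1455]}
(np.float64(64.98346435232342), np.float64(0.438), np.float64(-0.017))
slide [0.002 0.003 0.385] rot [ 0.    -0.     0.001]
```

play_rows(slide=[[0,0,0.15],[0,0,0.25],[0,0,0.32],[0,0,0.36],[0,0,0.38],[0,0,0.38]], rot=[[0,0,0],[0,0,0],[0,0,0],[0,0,0],[0,0,0],[0,0,0]])

```text
time_s: 18.55
eef_pos: [0.4387, -0.011, 0.2049]
ee_rot: [0.0, -0.114, 0.993, 0.0]
force: [-0.5, -0.1, 0.1]
finger_gap: 1.001
```

play_rows(slide=[[0,0,0],[0,0,0],[0,0,0],[0,0,0],[0,0,0],[0,0,0]], rot=[[0,0,0],[0,0,0],[0,0,0],[0,0,0],[0,0,0],[0,0,0]], fingers=1)

```text
time_s: 19.05
eef_pos: [0.4385, -0.011, 0.2056]
ee_rot: [0.001, -0.114, 0.993, 0.0]
force: [-1.8, 1.0, 20.3]
finger_gap: 0.64
```

play_rows(slide=[[0,0,-0.01],[0,0,-0.02],[0,0,-0.03],[0,0,-0.03]], rot=[[0,0,0],[0,0,0],[0,0,0],[0,0,0]])

```text
time_s: 19.38
eef_pos: [0.4385, -0.011, 0.2079]
ee_rot: [0.0, -0.114, 0.993, 0.0]
force: [0.9, -0.5, -1.7]
finger_gap: 0.631
```

```bash
python3 - <<'E'
from fit import *
s=st(); im=snapshot('wrist'); ci=camera_info('wrist')
find('wrist',['stone']); find('wrist',['stone'],'tip_of')
r=finder.masks_of('wrist','stone')[0]['region']; print(cv2.boundingRect(r.astype(np.uint8)))
save(im,'w10.png',1.4)
E
```

```text
{'time_s': 19.3833, 'eef_pos': [0.4385, -0.011, 0.2079], 'ee_rot': [0.0, -0.1143, 0.9934, 0.0], 'force': [0.8744, -0.5457, -1.701], 'finger_gap': 0.6313, 'q': [-0.1134, 0.9184, 0.1188, 2.1425, -0.8459, 0.1263, -2.1117]}
wrist spot_in stone 0.87 [ 0.335 -0.125  0.007] [516.  82.]
wrist spot_in stone 0.83 [ 0.44  -0.023  0.05 ] [278. 247.]
wrist tip_of stone 0.8 [ 0.317 -0.136 -0.003] [539.  72.]
wrist tip_of stone 0.58 [ 0.436 -0.012  0.034] [280. 256.]
(218, 202, 112, 111)
```

play_rows(slide=[[0,0,0],[0,0,0],[0,0,0],[0,0,-0.005],[0,0,-0.005]], rot=[[0,0,0],[0,0,0],[0,0,0],[0,0,0],[0,0,0]], fingers=-0.7)

```text
time_s: 20.0
eef_pos: [0.4385, -0.011, 0.2083]
ee_rot: [0.0, -0.114, 0.993, 0.0]
force: [-0.3, 0.4, 0.1]
finger_gap: 0.853
```

play_rows(slide=[[0,0,0],[0,0,0],[0,0,0],[0,0,0],[0,0,0],[0,0,0]], rot=[[0,0,0],[0,0,0],[0,0,0],[0,0,0],[0,0,0],[0,0,0]], fingers=1)

```text
time_s: 20.5
eef_pos: [0.4384, -0.0111, 0.2086]
ee_rot: [0.0, -0.114, 0.993, 0.0]
force: [-2.2, -0.6, 15.4]
finger_gap: 0.607
```

play_rows(slide=[[0,0,-0.01],[0,0,-0.04],[0,0,-0.1],[0,0,-0.2],[0,0,-0.35],[0,0,-0.5],[0,0,-0.5]], rot=[[0,0,0],[0,0,0],[0,0,0],[0,0,0],[0,0,0],[0,0,0],[0,0,0]])

```text
time_s: 21.08
eef_pos: [0.4387, -0.0109, 0.2601]
ee_rot: [0.001, -0.114, 0.993, -0.0]
force: [0.3, 0.1, -0.6]
finger_gap: 0.002
```

```bash
python3 - <<'E'
from fit import *
s=st(); im=snapshot('wrist'); ci=camera_info('wrist')
find('wrist',['stone']); find('wrist',['stone'],'tip_of')
r=finder.masks_of('wrist','stone')[0]['region']; print(cv2.boundingRect(r.astype(np.uint8)))
save(im,'w11.png',1.4)
snapshot('side');find('side',['stone']); find('side',['stone'],'tip_of')
go([.539,.096,.26],down(-167))
E
```

```text
{'time_s': 21.0833, 'eef_pos': [0.4387, -0.0109, 0.2601], 'ee_rot': [0.0011, -0.1144, 0.9934, -0.0001], 'force': [0.3368, 0.1094, -0.6073], 'finger_gap': 0.0024, 'q': [-0.2097, 0.8212, 0.292, 2.123, -0.7866, 0.3022, -2.1571]}
wrist spot_in stone 0.94 [ 0.324 -0.132  0.01 ] [482.  83.]
wrist spot_in stone 0.61 [ 0.52  -0.058  0.029] [167. 124.]
wrist tip_of stone 0.59 [ 0.317 -0.137 -0.005] [480.  81.]
wrist tip_of stone 0.58 [ 0.434 -0.014  0.031] [282. 220.]
(443, 41, 88, 89)
side spot_in stone 0.64 [0.329 0.24  0.01 ] [307. 270.]
side spot_in stone 0.59 [ 0.317 -0.245  0.012] [328. 176.]
side spot_in stone 0.47 [0.533 0.184 0.102] [241. 222.]
side spot_in stone 0.46 [ 0.31  -0.121  0.014] [327. 195.]
side tip_of stone 0.75 [ 0.434 -0.012  0.028] [287. 206.]
side tip_of stone 0.65 [ 0.315 -0.262  0.002] [329. 176.]
side tip_of stone 0.64 [ 0.311 -0.132  0.003] [327. 196.]
side tip_of stone 0.59 [ 0.328  0.23  -0.002] [307. 271.]
slide [-1.222  0.815 -0.023] rot [ 0.    -0.     0.001]
```

play_rows(slide=[[0,0,0],[0,0,0],[0,0,0],[0,0,0],[0,0,0],[0,0,0]], rot=[[0,0,0],[0,0,0],[0,0,0],[0,0,0],[0,0,0],[0,0,0]], fingers=-1)

```text
time_s: 21.93
eef_pos: [0.4385, -0.011, 0.2582]
ee_rot: [-0.0, -0.114, 0.993, 0.0]
force: [-0.2, -0.0, 0.0]
finger_gap: 0.846
```

play_rows(slide=[[0,0,0.2],[0,0,0.35],[0,0,0.48],[0,0,0.55],[0,0,0.585],[0,0,0.585]], rot=[[0,0,0],[0,0,0],[0,0,0],[0,0,0],[0,0,0],[0,0,0]])

```text
time_s: 22.43
eef_pos: [0.4385, -0.0112, 0.1994]
ee_rot: [-0.0, -0.114, 0.993, 0.0]
force: [-0.5, -0.1, 1.3]
finger_gap: 1.0
```

play_rows(slide=[[0,0,0],[0,0,0],[0,0,0],[0,0,0],[0,0,0],[0,0,0]], rot=[[0,0,0],[0,0,0],[0,0,0],[0,0,0],[0,0,0],[0,0,0]], fingers=1)

```text
time_s: 22.93
eef_pos: [0.4384, -0.011, 0.2013]
ee_rot: [0.001, -0.114, 0.993, 0.0]
force: [-5.4, 0.3, 40.0]
finger_gap: 0.649
```

play_rows(slide=[[0,0,-0.02],[0,0,-0.045],[0,0,-0.045],[0,0,-0.045]], rot=[[0,0,0],[0,0,0],[0,0,0],[0,0,0]], fingers=-0.6)

```text
time_s: 23.27
eef_pos: [0.4386, -0.0109, 0.2044]
ee_rot: [0.0, -0.114, 0.993, -0.0]
force: [0.1, -0.1, -0.1]
finger_gap: 0.8
```

play_rows(slide=[[0,0,0],[0,0,0],[0,0,0],[0,0,0],[0,0,0]], rot=[[0,0,0],[0,0,0],[0,0,0],[0,0,0],[0,0,0]], fingers=1)

```text
time_s: 23.68
eef_pos: [0.4385, -0.011, 0.2048]
ee_rot: [0.0, -0.114, 0.993, 0.0]
force: [-2.6, 1.4, 23.3]
finger_gap: 0.64
```

play_rows(slide=[[0,0,-0.01],[0,0,-0.03],[0,0,-0.07],[0,0,-0.14],[0,0,-0.2],[0,0,-0.2]], rot=[[0,0,0],[0,0,0],[0,0,0],[0,0,0],[0,0,0],[0,0,0]])

```text
time_s: 24.18
eef_pos: [0.4386, -0.0109, 0.2254]
ee_rot: [0.001, -0.114, 0.993, -0.0]
force: [-0.1, 0.5, -1.0]
finger_gap: 0.633
```

```bash
python3 - <<'E'
from fit import *
s=st(); im=snapshot('wrist'); ci=camera_info('wrist')
find('wrist',['stone']); find('wrist',['stone'],'tip_of')
for r in finder.masks_of('wrist','stone')[:2]: print(cv2.boundingRect(r['region'].astype(np.uint8)))
b=snapshot('side');find('side',['stone'],'tip_of')
p=np.hstack([cv2.resize(im[150:350,180:380],(400,400),interpolation=cv2.INTER_CUBIC),cv2.resize(b[160:240,247:327],(400,400),interpolation=cv2.INTER_CUBIC)]); save(p,'w12.png')
E
```

```text
{'time_s': 24.1833, 'eef_pos': [0.4386, -0.0109, 0.2254], 'ee_rot': [0.0006, -0.1144, 0.9934, -0.0001], 'force': [-0.14, 0.4683, -1.0134], 'finger_gap': 0.6327, 'q': [-0.1477, 0.8849, 0.1802, 2.1383, -0.8424, 0.1869, -2.1115]}
wrist spot_in stone 0.96 [ 0.439 -0.022  0.064] [281. 248.]
wrist spot_in stone 0.79 [ 0.328 -0.131  0.009] [512.  76.]
wrist tip_of stone 0.76 [ 0.441 -0.015  0.052] [273. 251.]
wrist tip_of stone 0.55 [ 0.318 -0.135 -0.004] [514.  77.]
(473, 28, 87, 104)
(217, 203, 114, 111)
side tip_of stone 0.79 [ 0.331  0.229 -0.003] [306. 270.]
side tip_of stone 0.69 [ 0.436 -0.011  0.05 ] [286. 201.]
side tip_of stone 0.54 [ 0.315 -0.258  0.003] [329. 177.]
side tip_of stone 0.44 [ 0.31  -0.133  0.005] [327. 196.]
```

View pics/w12.png

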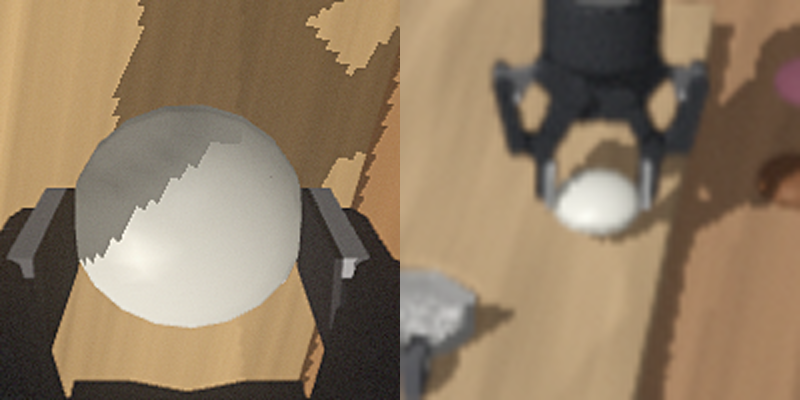

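play_rows(slide=[[-0.1,0.05,-0.1],[-0.3,0.2,-0.2],[-0.5,0.35,-0.2],[-0.61,0.41,-0.2],[-0.61,0.41,-0.2]], rot=[[0,0,0],[0,0,0],[0,0,0],[0,0,0],[0,0,0]])

```text
time_s: 24.9
eef_pos: [0.4898, 0.045, 0.2439]
ee_rot: [0.0, -0.116, 0.993, 0.0]
force: [0.0, 0.4, -1.7]
finger_gap: 0.631
```

play_rows(slide=[[-0.2,0.13,0],[-0.4,0.27,0],[-0.55,0.37,0],[-0.61,0.405,0],[-0.61,0.405,0],[-0.61,0.405,0]], rot=[[0,0,0],[0,0,0],[0,0,0],[0,0,0],[0,0,0],[0,0,0]])

```text
time_s: 25.4
eef_pos: [0.5383, 0.0951, 0.244]
ee_rot: [-0.0, -0.114, 0.994, -0.0]
force: [0.2, -1.2, -1.8]
finger_gap: 0.636
```

```bash
python3 - <<'E'
from fit import *
s=st(); im=snapshot('wrist')
find('wrist',['stone','bezel_seat','pocket'],'tip_of')
snapshot('side');find('side',['stone','pocket'],'tip_of')
go([.539,.096,.2025],down(-167))
E
```

```text
{'time_s': 25.4, 'eef_pos': [0.5383, 0.0951, 0.244], 'ee_rot': [-0.0004, -0.1138, 0.9935, -0.0002], 'force': [0.186, -1.2159, -1.8393], 'finger_gap': 0.6356, 'q': [-0.4827, 0.9696, 0.4992, 1.7558, -0.7498, 0.6174, -2.4472]}
wrist tip_of stone 0.72 [0.536 0.093 0.068] [280. 254.]
wrist tip_of stone 0.53 [ 0.327  0.231 -0.   ] [466. 405.]
side tip_of stone 0.8 [ 0.33   0.229 -0.   ] [307. 270.]
side tip_of stone 0.7 [0.533 0.094 0.07 ] [249. 212.]
side tip_of stone 0.55 [0.535 0.166 0.053] [243. 231.]
side tip_of stone 0.44 [ 0.313 -0.133  0.004] [326. 196.]
side tip_of pocket 0.92 [0.538 0.089 0.017] [249. 224.]
side tip_of pocket 0.52 [0.498 0.463 0.002] [226. 327.]
slide [-0.004  0.003  0.418] rot [0.    0.    0.001]
```

play_rows(slide=[[-0.01,0.02,0.15],[-0.01,0.02,0.28],[-0.01,0.02,0.36],[-0.01,0.02,0.4],[-0.01,0.02,0.41],[-0.01,0.02,0.41]], rot=[[0,0,0],[0,0,0],[0,0,0],[0,0,0],[0,0,0],[0,0,0]])

```text
time_s: 26.25
eef_pos: [0.5394, 0.098, 0.2034]
ee_rot: [0.0, -0.114, 0.993, -0.0]
force: [-0.6, 0.4, -0.7]
finger_gap: 0.637
```

play_rows(slide=[[0,0,0.01],[0,0,0.015],[0,0,0.015]], rot=[[0,0,0],[0,0,0],[0,0,0]])

```text
time_s: 26.5
eef_pos: [0.5394, 0.0982, 0.202]
ee_rot: [0.0, -0.114, 0.993, 0.0]
force: [-0.1, -0.3, -0.9]
finger_gap: 0.632
```

play_rows(slide=[[0,0,0],[0,0,0],[0,0,0],[0,0,0]], rot=[[0,0,0],[0,0,0],[0,0,0],[0,0,0]], fingers=-0.8)

```text
time_s: 26.83
eef_pos: [0.5394, 0.0982, 0.2018]
ee_rot: [0.0, -0.114, 0.993, 0.0]
force: [0.5, 0.1, 0.4]
finger_gap: 0.898
```

play_rows(slide=[[0,0,-0.2],[0,0,-0.5],[0,-0.3,-0.9],[0,-0.6,-1],[0,-0.8,-1],[0,-0.8,-1]], rot=[[0,0,0],[0,0,0],[0,0,0],[0,0,0],[0,0,0],[0,0,0]])

```text
time_s: 27.33
eef_pos: [0.558, 0.016, 0.3032]
ee_rot: [0.001, -0.112, 0.994, -0.001]
force: [-0.0, -0.9, -0.7]
finger_gap: 0.902
```

```bash
python3 - <<'E'
from fit import *
s=st(); im=snapshot('wrist'); ci=camera_info('wrist')
find('wrist',['stone','bezel_seat','bezel_back','clamp_pad','clamp_hinge'],'tip_of')
for r in finder.masks_of('wrist','stone')[:3]:
    x,y,w_,h=cv2.boundingRect(r['region'].astype(np.uint8)); c=np.argwhere(r['region']).mean(0)[::-1]
    print((x,y,w_,h),c.round(),onplane(ci,*c,.030).round(4))
print('predicted disc centre px', proj(ci,[.539,.0957,.026]).round())
snapshot('top');find('top',['stone','clamp_hinge','clamp_pad'],'tip_of')
snapshot('side');find('side',['stone','clamp_pad','clamp_hinge'],'tip_of')
save(im,'w13.png',1.4)
E
```

```text
{'time_s': 27.3333, 'eef_pos': [0.558, 0.016, 0.3032], 'ee_rot': [0.0013, -0.1119, 0.9937, -0.0012], 'force': [-0.0455, -0.9379, -0.676], 'finger_gap': 0.9019, 'q': [-0.3649, 0.8955, 0.5694, 1.6776, -0.6512, 0.7631, -2.3996]}
wrist tip_of stone 0.76 [0.537 0.099 0.016] [277. 287.]
wrist tip_of stone 0.68 [0.327 0.237 0.   ] [426. 418.]
(243, 263, 63, 58) [274. 291.] [0.5401 0.0957 0.03  ]
(416, 396, 36, 24) [436. 406.] [0.3486 0.1889 0.03  ]
(555, 89, 5, 27) [558. 103.] [ 0.3652 -0.1096  0.03  ]
predicted disc centre px [275. 289.]
top tip_of stone 0.71 [ 0.313 -0.26  -0.004] [374. 276.]
top tip_of stone 0.63 [ 0.314 -0.129 -0.003] [328. 275.]
side tip_of stone 0.58 [ 0.317 -0.263  0.   ] [329. 176.]
side tip_of stone 0.5 [ 0.31  -0.135 -0.   ] [327. 196.]
side tip_of stone 0.49 [ 0.332  0.231 -0.004] [306. 271.]
side tip_of stone 0.4 [0.538 0.098 0.02 ] [248. 225.]
side tip_of clamp_pad 0.64 [0.534 0.169 0.122] [242. 214.]
side tip_of clamp_hinge 0.73 [0.536 0.161 0.053] [243. 230.]
```

play_rows(slide=[[0,-0.1,-0.3],[0.1,-0.2,-0.45],[0.1,-0.2,-0.45],[0.1,-0.2,-0.45],[0.1,-0.2,-0.45]], rot=[[0,0,0],[0,0,0],[0,0,0],[0,0,0],[0,0,0]], fingers=1)

```text
time_s: 28.5
eef_pos: [0.5523, -0.0009, 0.3461]
ee_rot: [-0.0, -0.114, 0.993, 0.0]
force: [-0.4, -0.2, -1.4]
finger_gap: 0.187
```

```bash
python3 - <<'E'
from fit import *
s=st(); im=snapshot('wrist'); ci=camera_info('wrist')
find('wrist',['stone','bezel_seat','pocket'],'tip_of')
for r in finder.masks_of('wrist','stone')[:2]:
    print(cv2.boundingRect(r['region'].astype(np.uint8)),np.argwhere(r['region']).mean(0)[::-1].round())
f=score(im,ci,None); a=np.radians(np.arange(0,360,6)); Rz=lambda rx,ry:R.from_euler('xy',[rx,ry]).apply(np.c_[.029*np.cos(a),.029*np.sin(a),0*a])
res=[]
for x in np.arange(.534,.547,.001):
  for y in np.arange(.089,.103,.001):
    for z in (.022,.026,.03,.034): res.append((round(f(Rz(0,0)+[x,y,z]),1),round(x,4),round(y,4),z))
print(sorted(res)[-6:])
b=sorted(res)[-1]
uv=np.array([proj(ci,p) for p in Rz(0,0)+[b[1],b[2],.026]]); print('exp bbox',uv.min(0).round(),np.ptp(uv,axis=0).round())
x0,y0=proj(ci,[.539,.0957,.03]).astype(int)
g=cv2.cvtColor(im,cv2.COLOR_RGB2GRAY); print(g[y0,x0-50:x0+51:3]); print(g[y0-50:y0+51:3,x0])
E
```

```text
{'time_s': 28.5, 'eef_pos': [0.5523, -0.0009, 0.3461], 'ee_rot': [-0.0003, -0.1145, 0.9934, 0.0004], 'force': [-0.3788, -0.1899, -1.4011], 'finger_gap': 0.1869, 'q': [-0.3557, 0.8306, 0.6094, 1.6564, -0.5985, 0.8497, -2.4045]}
wrist tip_of stone 0.95 [0.538 0.098 0.02 ] [266. 280.]
wrist tip_of stone 0.79 [ 0.315 -0.133 -0.003] [532. 113.]
(505, 83, 55, 60) [534. 113.]
(256, 256, 34, 51) [271. 281.]
[(np.float64(65.2), np.float64(0.539), np.float64(0.101), 0.022), (np.float64(65.6), np.float64(0.542), np.float64(0.091), 0.034), (np.float64(66.0), np.float64(0.542), np.float64(0.094), 0.03), (np.float64(66.4), np.float64(0.542), np.float64(0.093), 0.03), (np.float64(66.6), np.float64(0.543), np.float64(0.092), 0.034), (np.float64(68.1), np.float64(0.543), np.float64(0.091), 0.034)]
exp bbox [235. 251.] [55. 50.]
[ 36  40  42  35  41  42  41  45  41  44  44  68  44  36  67 194 189 187
 182 181 180 174 168 160 150  30  46  39  66  32  39  42  40  35]
[155 157 127  74  80 143 150 155  96 114 130 143 161 169 179 183 185 190
 193 195 201 202 205 206 208  69  75  89  82  64  78  91  84  79]
```

play_rows(slide=[[-0.04,0.25,-0.15],[-0.08,0.5,-0.2],[-0.12,0.75,-0.2],[-0.15,1,-0.2],[-0.15,1,-0.2]], rot=[[0,0,-0.05],[0,0,-0.1],[0,0,-0.15],[0,0,-0.2],[0,0,-0.2]])

```text
time_s: 29.17
eef_pos: [0.5437, 0.1041, 0.3662]
ee_rot: [-0.0, -0.324, 0.946, 0.001]
force: [-1.0, 0.9, -0.2]
finger_gap: -0.006
```

```bash
python3 - <<'E'
from h import *
s=st(); go([.537,.27,.363],down(-143)); go([.537,.27,.297],down(-143))
E
```

```text
{'time_s': 29.1667, 'eef_pos': [0.5437, 0.1041, 0.3662], 'ee_rot': [-0.0, -0.3241, 0.946, 0.0014], 'force': [-0.9606, 0.9263, -0.2038], 'finger_gap': -0.0058, 'q': [-0.51, 0.7832, 0.5287, 1.6269, -0.4893, 0.8673, -2.2669]}
slide [-0.965  1.352  0.037] rot [0.001 0.    0.007]
slide [-0.964  1.35   0.697] rot [0.001 0.    0.007]
```

play_rows(slide=[[-0.16,0.22,0],[-0.32,0.45,0],[-0.48,0.68,0],[-0.48,0.68,0]], rot=[[0,0,0],[0,0,0],[0,0,0],[0,0,0]])

```text
time_s: 29.5
eef_pos: [0.5407, 0.1878, 0.3659]
ee_rot: [-0.0, -0.321, 0.947, 0.001]
force: [-0.5, 1.2, -0.5]
finger_gap: 0.002
```

play_rows(slide=[[-0.16,0.22,0],[-0.32,0.45,0],[-0.48,0.67,0],[-0.48,0.67,0.3],[-0.48,0.67,0.6],[-0.48,0.67,0.6]], rot=[[0,0,0],[0,0,0],[0,0,0],[0,0,0],[0,0,0],[0,0,0]])

```text
time_s: 30.0
eef_pos: [0.5382, 0.265, 0.302]
ee_rot: [-0.003, -0.318, 0.948, -0.0]
force: [-1.2, -0.6, -0.8]
finger_gap: 0.003
```

```bash
python3 - <<'E'
from h import *
s=st(); T=R.from_quat(np.roll(s['ee_rot'],-1))
for y,z in[(.0163,.0813),(-.0096,.0821),(-.0356,.0739),(-.058,.0567),(-.0737,.0325),(-.08,.007)]:
    print(np.round(T.inv().apply(np.array([.537,.166+y,.052+z+.173])-s['eef_pos'])/.1,2))
E
```

```text
{'time_s': 30.0, 'eef_pos': [0.5382, 0.265, 0.302], 'ee_rot': [-0.0033, -0.3184, 0.948, -0.0003], 'force': [-1.1997, -0.5797, -0.7654], 'finger_gap': 0.003, 'q': [-0.7518, 0.9382, 0.526, 1.5131, -0.5675, 0.8533, -2.5148]}
[ 0.51 -0.65 -0.04]
[ 0.67 -0.86 -0.05]
[ 0.82 -1.07  0.04]
[ 0.96 -1.24  0.21]
[ 1.05 -1.37  0.45]
[ 1.09 -1.42  0.71]
```

play_rows(slide=[[0.1,-0.13,0],[0.22,-0.28,0],[0.32,-0.41,0],[0.42,-0.54,-0.02],[0.51,-0.65,-0.04],[0.59,-0.76,-0.04],[0.67,-0.86,-0.05],[0.67,-0.86,-0.05]], rot=[[0,0,0],[0,0,0],[0,0,0],[0,0,0],[0,0,0],[0,0,0],[0,0,0],[0,0,0]])

```text
time_s: 30.67
eef_pos: [0.538, 0.1532, 0.3124]
ee_rot: [0.0, -0.317, 0.948, -0.0]
force: [-0.2, -0.3, 0.3]
finger_gap: -0.001
```

```bash
python3 - <<'E'
from h import *
s=st(); T=R.from_quat(np.roll(s['ee_rot'],-1))
snapshot('side'); find('side',['clamp_pad'],'tip_of'); find('side',['clamp'])
for y,z in[(-.0096,.0821),(-.0356,.0739),(-.058,.0567),(-.0737,.0325),(-.08,.007)]:
    print(np.round(T.inv().apply(np.array([.537,.166+y,.052+z+.173])-s['eef_pos'])/.1,2))
E
```

```text
{'time_s': 30.6667, 'eef_pos': [0.538, 0.1532, 0.3124], 'ee_rot': [0.0001, -0.3169, 0.9485, -0.0004], 'force': [-0.2483, -0.3026, 0.3442], 'finger_gap': -0.0007, 'q': [-0.579, 0.8644, 0.4933, 1.663, -0.5512, 0.7564, -2.3195]}
side tip_of clamp_pad 0.69 [0.538 0.13  0.108] [244. 209.]
side spot_in clamp 0.68 [0.534 0.154 0.096] [244. 218.]
side spot_in clamp 0.52 [0.521 0.102 0.031] [253. 224.]
[-0.01  0.03  0.05]
[ 0.15 -0.18  0.14]
[ 0.28 -0.36  0.31]
[ 0.37 -0.48  0.55]
[ 0.41 -0.53  0.8 ]
```

play_rows(slide=[[0.07,-0.08,0.08],[0.15,-0.18,0.14],[0.21,-0.27,0.22],[0.28,-0.36,0.31],[0.33,-0.42,0.43],[0.37,-0.48,0.55],[0.4,-0.52,0.65],[0.4,-0.52,0.68]], rot=[[0,0,0],[0,0,0],[0,0,0],[0,0,0],[0,0,0],[0,0,0],[0,0,0],[0,0,0]])

```text
time_s: 31.48
eef_pos: [0.5372, 0.0901, 0.2425]
ee_rot: [-0.001, -0.318, 0.948, 0.0]
force: [0.3, -0.6, 1.0]
finger_gap: 0.0
```

play_rows(slide=[[0,0,0.03],[0,0,0.05],[0,0,0.07],[0,0,0.07],[0,0,0.07]], rot=[[0,0,0],[0,0,0],[0,0,0],[0,0,0],[0,0,0]])

```text
time_s: 31.9
eef_pos: [0.5373, 0.0907, 0.2369]
ee_rot: [0.0, -0.319, 0.948, 0.0]
force: [-0.2, 0.6, 0.1]
finger_gap: -0.002
```

play_rows(slide=[[0,0,0.01],[0,0,0.02],[0,0,0.03],[0,0,0.03]], rot=[[0,0,0],[0,0,0],[0,0,0],[0,0,0]])

```text
time_s: 32.23
eef_pos: [0.5373, 0.0903, 0.2336]
ee_rot: [0.0, -0.318, 0.948, 0.0]
force: [0.9, -0.1, 0.3]
finger_gap: 0.001
```

play_rows(slide=[[0,0,0.01],[0,0,0.015],[0,0,0.015]], rot=[[0,0,0],[0,0,0],[0,0,0]])

```text
time_s: 32.48
eef_pos: [0.5373, 0.0902, 0.2324]
ee_rot: [0.0, -0.318, 0.948, -0.0]
force: [-1.9, 0.1, 6.2]
finger_gap: 0.0
```

play_rows(slide=[[0,0,0.005],[0,0,0.01],[0,0,0.01]], rot=[[0,0,0],[0,0,0],[0,0,0]])

```text
time_s: 32.73
eef_pos: [0.5373, 0.0901, 0.2321]
ee_rot: [0.0, -0.318, 0.948, 0.0]
force: [-5.4, -0.5, 21.2]
finger_gap: 0.001
```

play_rows(slide=[[0,0,-0.05],[0,0,-0.3],[0,0,-0.6],[0,0,-0.9],[0,0,-1],[0,0,-1]], rot=[[0,0,0],[0,0,0],[0,0,0],[0,0,0],[0,0,0],[0,0,0]])

```text
time_s: 33.23
eef_pos: [0.5375, 0.0904, 0.3334]
ee_rot: [0.002, -0.318, 0.948, -0.0]
force: [0.2, 1.5, -1.1]
finger_gap: 0.004
```

play_rows(slide=[[0,-0.4,0],[0,-0.8,0],[0,-1,0],[0,-1,0],[0,-1,0]], rot=[[0,0,0],[0,0,0],[0,0,0],[0,0,0],[0,0,0]])

```text
time_s: 33.65
eef_pos: [0.5976, 0.0098, 0.3298]
ee_rot: [-0.001, -0.318, 0.948, 0.0]
force: [-0.2, 0.6, 0.8]
finger_gap: 0.001
```

```bash
python3 - <<'E'
from h import *
s=st()
for c in('side','top','wrist'):
    snapshot(c); find(c,['clamp']); find(c,['clamp_pad','clamp_hinge','stone','bezel_seat','donut','spool','awl'],'tip_of')
for c in('side','top'):
    ci=camera_info(c); ms=finder.masks_of(c,'clamp')
    for r in ms[:2]: print(c,r['confidence'],cv2.boundingRect(r['region'].astype(np.uint8)))
    P=[[.537+dx,.166-d,.052+.004+d*.035] for dx in(-.013,.013) for d in(0,.1)]; print('exp bar',[proj(ci,p).round().tolist() for p in P])
E
```

```text
{'time_s': 33.65, 'eef_pos': [0.5976, 0.0098, 0.3298], 'ee_rot': [-0.0008, -0.3175, 0.9482, 0.0004], 'force': [-0.1974, 0.6055, 0.7755], 'finger_gap': 0.0009, 'q': [-0.2943, 0.8856, 0.4844, 1.4986, -0.4867, 0.8808, -2.1426]}
side spot_in clamp 0.65 [0.532 0.122 0.063] [247. 219.]
side tip_of clamp_pad 0.5 [0.538 0.1   0.033] [248. 222.]
side tip_of clamp_hinge 0.6 [0.536 0.095 0.021] [249. 224.]
side tip_of clamp_hinge 0.58 [0.534 0.165 0.051] [243. 231.]
side tip_of stone 0.72 [ 0.311 -0.133  0.004] [327. 196.]
side tip_of stone 0.59 [ 0.315 -0.259 -0.001] [329. 177.]
side tip_of stone 0.52 [0.539 0.096 0.02 ] [248. 224.]
side tip_of stone 0.49 [ 0.332  0.229 -0.003] [306. 270.]
side tip_of bezel_seat 0.67 [0.54  0.096 0.022] [247. 224.]
side tip_of donut 0.52 [ 0.628 -0.011  0.033] [230. 198.]
side tip_of spool 0.6 [ 0.406 -0.441  0.002] [311. 150.]
side tip_of awl 0.81 [ 0.5    0.464 -0.001] [225. 327.]
top tip_of stone 0.75 [ 0.314 -0.261 -0.003] [374. 276.]
top tip_of stone 0.64 [ 0.313 -0.13  -0.001] [328. 275.]
top tip_of spool 0.86 [ 0.406 -0.443 -0.002] [437. 245.]
top tip_of awl 0.85 [0.491 0.466 0.   ] [123. 212.]
wrist spot_in clamp 0.56 [0.524 0.102 0.063] [278. 330.]
wrist spot_in clamp 0.29 [ 0.559 -0.076  0.03 ] [369. 146.]
side 0.57 (239, 209, 16, 25)
exp bar [[246.0, 231.0], [254.0, 210.0], [238.0, 230.0], [246.0, 208.0]]
exp bar [[225.0, 199.0], [260.0, 200.0], [225.0, 190.0], [260.0, 190.0]]
```

```bash
python3 -c "
from h import *
print(manip.hand_in()); st()"
```

```text
the job is handed in; nothing more can be done
None
the job is handed in; nothing more can be done
```

The job is handed in at about 34 s of the 72 s allowed. The tool gives no verdict, so success rests on my last checks below.

**What I did:**
- **Bezel:** I tipped it onto its back by pushing the top of its open side. I then lifted it by spreading the fingers inside the recess and lowered it into the pocket with no contact force on the way in.
- **Stone:** I gripped the white stone by its edge and dropped it about 9 mm into the recess. My first grips were too high, on the dome; one slipped off and another pressed on the board with 40 N before I regripped.
- **Hold-down arm:** I swung it over with the closed fingers until it met stiff resistance.

**Last checks:**
- **Stone and recess:** the side camera puts the stone's base at (0.539, 0.096, 0.020). The recess centre reads (0.540, 0.096, 0.022) and the expected height is 0.020.
- **Arm:** it stopped at about 0.035 rad, estimated from the fingertip height at contact. Its outline in the side picture matches that angle.
- **Bystanders:** the bead, spool and awl read within about a centimetre of where they started.
- **Robot:** it stands clear of everything, at rest.

**What disagreed or was not confirmed:**
- The top camera's network found neither the arm nor the bead after the arm came down.
- The stone's tilt was only inferred, from its outline and from where the arm stopped. The gripper hid part of the stone in the last wrist pictures, and my picture views were used up.

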